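Close a machine terminal box: hook the cover, snap it flat, swing the clamp over it

ROBOT

A 6-joint arm with a two-finger parallel gripper is mounted at the origin on the work surface. World frame = base frame: x ahead of the robot, y to its left, z up, the work surface at z = 0. Lengths are in m, angles in degrees, forces in N, time in s.
With the tool pointing down it reaches from about 0.4 to 0.825 m from the base axis. Payload 7 kg.
Tool frame: the origin (TCP) lies midway between the tips of the shut fingers; the grasp point (between the pads) lies 19 mm behind it; z points along the fingers, y is the direction in which the jaws open and shut (so a half turn about z gives the same grasp; the last joint's range is limited). The gripper opens to 88 mm and grips with 3 to 60 N. Pads are 19 mm wide; open, the fingers measure 130 mm over their backs; the gripper's body (78 mm by 193 mm) begins 47 mm behind the grasp point.
Start: joints at [-47.149, 20.546, 0.682, 0, -70.136, -16.507], TCP at [0.3, -0.605, 0.202] pointing down, gripper open.
Joint ranges: [-176.03, 176.03], [-82.01, 121.73], [-58.28, 71.71], [-173.87, 95.51], [-174.79, -0.11], [-173.66, 173.66]. Speed limits (degrees/s): [136.94, 136.94, 172.46, 180, 180, 180].

INTERFACE

Orientations are given as [roll, pitch, yaw] about the fixed x, y, z axes, in that order (R = Rz(yaw) Ry(pitch) Rx(roll)).
In Python, from plant import sensors, cams, job gives the robot as it stands.
- The arm moves only by the tool move_arm, never from a script. Its argument "commands" is a list of rows, each a list of 7 numbers: the finger opening in cm, from 0 to 8.76, then the shift along the tool's x, y, z in cm, then the turn, a rotation vector about the tool's x, y, z in rad. In form: [[hand, x, y, z, wx, wy, wz], ...]. A call has exactly 8 rows; each row is the pose to reach, as a shift and turn from the pose commanded when the call began, along the tool's axes at that moment; what a row does not reach only later rows make up. A row lasts 1/8 s, in which the tool goes at most 62.5 mm and 10.7 degrees, less where a joint would pass 70% of its speed; a pose out of reach is approached as far as the arm can. A call with a gripper value outside its range is refused whole. The fingers move at their own pace and stop on an object; the grip force is fixed at half the most. Time passes only in rows, so rows that repeat a pose let the fingers close, or fill a call up. It gives the time, the measured TCP pose, the force and the opening at its end, in the units of the state.
- sensors.get_obs(): the state, without advancing time (a new reading comes with each control period).
- cams.snapshot(name): name is "scene" or "top"; returns a dict with "frame" (384x512x3 uint8, red, green, blue), "camera_matrix" (3x3 intrinsics, pixels), "R" (3x3) and "t" (3): a world point X has camera coordinates R X + t. Camera axes: x right, y down, z forward; pixel columns grow to the right and rows downward; lengths in m; the calibration is good to about 2 mm. A picture is of the moment at which its call begins. There is no depth.
- job.close_job(): hands the job in, once; it reports no verdict.
The state is a dict: "clock": time; "joint_pos": joint angles; "qvel": joint speeds; "tau": joint torques, N m; "tool_pos": TCP position; "orientation": TCP orientation; "force": force on the tool from outside, world axes, zero at the start; "moment": the same for the moment, N m; "opening": finger opening in m.
Only numpy, scipy, OpenCV 4.12 (cv2) and the standard library are available. Lean on these libraries where they do the work, as an engineer would, in place of code of your own. Each camera call takes 0.05 s, during which the arm holds its last target.

TASK

Close the green terminal box with its loose aluminium cover: tip the cover, hook its narrow front lip into the slot at the box's front, then press the rear down until it snaps flat under the spring roller. Then turn the captive hex nut at the rear corner clockwise to its stop, so that its finger lies over the cover, and let everything go. Leave the other parts on the bench where they are.

Things in the scene. Friction and masses are not known exactly. Their poses are not given: they have to be found in the camera images.
- box: Green steel terminal box bolted to the bench, 199 mm long (x -81 to 118), 120 wide (y -60 to 60) plus foot tabs to y -74 and 74; rim 50 high; opening x -64 to 50, y -46 to 46. Origin on the bench; x points from the slot end (front, near the robot) to the roller end (rear), z up; yaw under 20 degrees. A seated cover has its origin at (0, 0, 50) mm here, axes parallel (1 mm to the rear is fine).
- box_slot (a point): Middle of the lower edge of the slot's mouth, at (-64, 0, 50) mm in the box frame. The slot opens to the rear (box +x); 74 mm wide, 9 high (z 50 to 59, floor level with the rim), 11 deep (back wall x -75). The bar over it spans x -81 to -64, z 59 to 67. The lip goes in with the cover tipped 10 to 20 degrees, rear up; under about 8 degrees the rear meets the roller.
- cover: Loose aluminium cover, about 0.3 kg, lying flat, rib up. Plate 122 x 100 x 6 mm (x -61 to 61, y -50 to 50); at its front a lip 66 mm wide, 4 thick (flush with the underside), stands out 14 (x -75 to -61). On top a dark grip rib 14 thick (x -17 to -3), 60 long (y -30 to 30), z 6 to 36. Origin: middle of the plate's underside, lip not counted; x points away from the lip, z up.
- cover_lip (a point): Middle of the lip's front end, on the underside: (-75, 0, 0) mm in the cover frame; seated it is at the slot's back wall.
- cover_rear (a point): Middle of the cover's rear edge, on the underside: (61, 0, 0) mm in the cover frame; 50 mm above the bench when snapped down, about 68 mm while the rear still lies on the roller.
- roller_axis (a point): Middle of the spring roller that catches the cover's rear edge, at rest at (65, 3, 62.5) mm in the box frame: steel, 16 mm diameter, 36 long across the box (y -15 to 21), turns freely. Behind it a fixed block x 84 to 96, y -22 to 27, up to z 66.
- catch (a joint): How far the roller is pushed to the rear (box +x), m: 0 at rest, at most 0.008. Spring 4.8 N at rest plus 0.8 N per mm. Pressing the cover's rear down with 3 to 10 N pushes the roller back some 4 mm; it then springs forward over the plate's top edge and holds it down, reading about 0 again.
- clamp (a joint): Angle of the nut with its clamp finger, rad: starts 0 to 0.2 (finger out to box -y), grows clockwise seen from above, stop at 1.45 where the finger points to box -x, over the cover. Stays where left; turning takes 0.06 N m. Finger: flat bar 14 mm wide, 5 thick, reaching 62 from the axis, underside 58 above the bench (2 over the seated cover; it strikes a cover that is not down).
- nut (a point): Middle of the captive hex nut, on its vertical axis at (98, -40, 84) mm in the box frame: 24 mm across flats, 22 high (z 73 to 95), over a 20 mm round neck and the finger (top at z 63). One pair of flats is square to the finger's length (faces box x and -x at 1.45 rad), the others at 60 degrees to it. It only turns, and turns with the finger.
- race: Bystander: steel ring 60 mm wide, 22 mm high, lying between the box and the cover. Origin at the centre of its underside.
- flange: Bystander: brass ring 100 mm wide, 30 mm high, beyond the box and cover. Origin at the centre of its underside.
- wrench: Bystander: steel wrench 200 mm long, lying at the left side of the bench; not needed.
- sleeve: Bystander: dark steel sleeve 68 mm wide, 55 mm high, standing at the far left. Origin at the centre of its underside.
- collar: Bystander: dark steel ring 84 mm wide, 24 mm high, at the far right. Origin at the centre of its underside.
- strap: Bystander: flat steel bar 160 x 24 x 8 mm, lying at the right side of the bench. Origin at the centre of its underside.
Not all that is in view belongs to the job. There is more than one size of the cover; the one meant has the size given above.

How it is judged (in metres and radians):
On the way, in this order (a step that is already met when the one before it is completed fails the run):
1. the cover's lip is in the slot, its rear end still up (x of cover_lip in the frame of box below -0.068 m and z of cover_lip in the frame of box between 0.047 and 0.056 m and y of cover_lip in the frame of box between -0.007 and 0.007 m and z of cover_rear in the frame of box above 0.058 m), for 0.1 s.
2. the cover lies flat on the rim, snapped under the roller, its lip in the slot (x of cover_lip in the frame of box below -0.068 m and z of cover_lip in the frame of box between 0.047 and 0.056 m and y of cover_lip in the frame of box between -0.007 and 0.007 m and z of cover_rear in the frame of box between 0.047 and 0.053 m and y of cover_rear in the frame of box between -0.01 and 0.01 m and angle between the z axis of cover and the z axis of box, either way round below 0.035 rad), for 0.2 s.
3. the clamp finger is turned over the cover (value of joint clamp above 1.25 rad), for 0.2 s.
At the end, for the whole second after the job is handed in: Cover flat on the rim (tilt under 2 degrees, rear within 3 mm of rim height, lip end 4 mm or more inside the slot, centred within 7 mm at the lip and 10 mm at the rear) and at rest; roller sprung back (catch under 3.5 mm); clamp beyond 1.25 rad (all of step 2 and value of joint clamp above 1.25 rad and value of joint catch below 0.0035 m and linear speed of cover below 0.02 m/s); the robot touches nothing.
It fails at once if a bystander on the bench is moved more than 25 mm (distance of any of race, flange, wrench, sleeve, collar, strap from where it was at the start of the episode above 0.025 m).
It also fails if it takes over 53 s, if anything falls off the work surface, if the arm or the gripper's body presses on something with over 40 N, if the wrist force passes 120 N, or if a joint passes its speed limit or range.

## Working session

There is one attempt and no reset: what is moved stays moved. The work goes in short steps, Python scripts to look and compute and a tool call to move; the robot and the scene stay as the last step left them, time stands still between calls to the robot, and variables do not carry over. Pictures are saved under pics/ and viewed, and the job is handed in when it is done.

Besides the shell and the picture viewer there is one more tool, called after "Request:" by a JSON object that holds its "name" and its "arguments". move_arm: Moves the arm, as the interface text tells. Its arguments: {"type":"object","properties":{"commands":{"type":"array"}},"required":["commands"]}

```bash
ls; mkdir -p pics; python3 - <<'E'
from plant import sensors, cams, job
import cv2,numpy as np,pickle
print(sensors.get_obs())
for n in ["scene","top"]:
    s=cams.snapshot(n); pickle.dump(s,open(f"{n}0.pkl","wb"))
    cv2.imwrite(f"pics/{n}0.png",s["frame"][:,:,::-1]); print(n,s["camera_matrix"],s["R"],s["t"], -s["R"].T@s["t"])
E
```

```text
pics
{'clock': 0.0, 'joint_pos': array([-4.71474995e+01,  2.05930704e+01,  6.32290250e-01, -1.80915653e-02,
       -7.01370662e+01, -1.65080169e+01]), 'qvel': array([-0.01231158,  0.03798812, -0.07012687,  0.02487691,  0.03195159,
       -0.18740266]), 'tau': array([-2.41793219e-03, -5.82719028e+01,  2.93055797e+01,  6.99740231e+00,
        6.90367728e-03, -1.02625756e-04]), 'tool_pos': array([ 0.29926734, -0.60442194,  0.2010994 ]), 'orientation': array([ 1.79901354e+02, -1.14994087e-02, -1.53661668e+02]), 'force': array([-0.13928116,  0.33176286,  0.16449973]), 'moment': array([ 0.04180849,  0.03419068, -0.01303051]), 'opening': 0.08764456443254717}
scene [[353.0670525    0.         251.26103542]
 [  0.         353.0670525  194.26689293]
 [  0.           0.           1.        ]] [[-0.67702498  0.73591231  0.00838144]
 [ 0.50751745  0.47509301 -0.71882729]
 [-0.53297581 -0.4824103  -0.69513818]] [ 0.37363241 -0.2234433   1.47786647] [1.15402693 0.54413368 0.86357269]
top [[470.26940689   0.         255.96886349]
 [  0.         470.26940689 189.45164844]
 [  0.           0.           1.        ]] [[ 0.01734604 -0.9998283  -0.00651783]
 [-0.98293261 -0.01585811 -0.18328123]
 [ 0.1831464   0.00958579 -0.98303892]] [-0.01297651  0.57604657  1.6284464 ] [ 0.26819596 -0.01944921  1.70632013]
```

View pics/scene0.png

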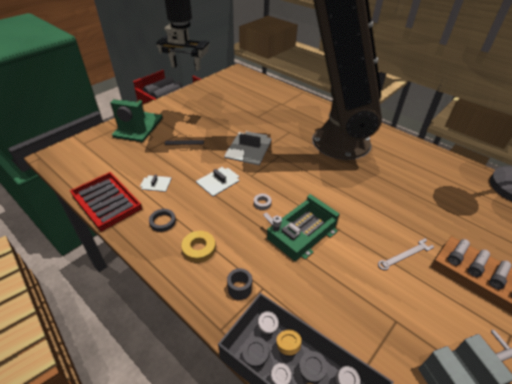

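View pics/top0.png

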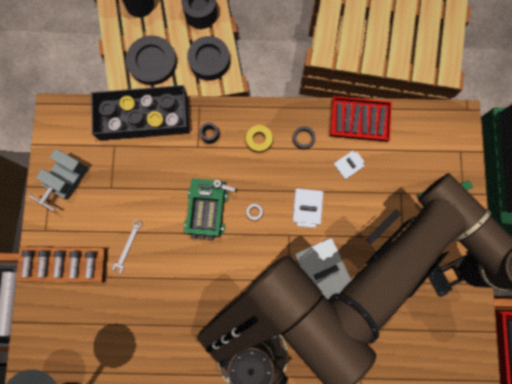

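```bash
cat > h.py <<'E'
import numpy as np,pickle,cv2
def load(n,k=0): return pickle.load(open(f"{n}{k}.pkl","rb"))
def ray(s,px,z):
    px=np.atleast_2d(np.array(px,float))
    K=s["camera_matrix"];R=s["R"];c=-R.T@s["t"]
    d=(R.T@np.linalg.inv(K)@np.c_[px,np.ones(len(px))].T).T
    return c+d*((z-c[2])/d[:,2])[:,None]
def proj(s,X):
    X=np.atleast_2d(X); p=(s["camera_matrix"]@(s["R"]@X.T+s["t"][:,None])).T
    return p[:,:2]/p[:,2:]
def crop(s,x0,y0,x1,y1,f,fn):
    cv2.imwrite(fn,cv2.resize(s["frame"][y0:y1,x0:x1,::-1],None,fx=f,fy=f,interpolation=cv2.INTER_CUBIC))
E
python3 - <<'E'
from h import *
t=load("top");s=load("scene")
crop(t,170,140,380,300,3.7,"pics/topc.png")
crop(s,130,110,350,270,3.6,"pics/scenec.png")
E
```

```text
(no output)
```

View pics/topc.png

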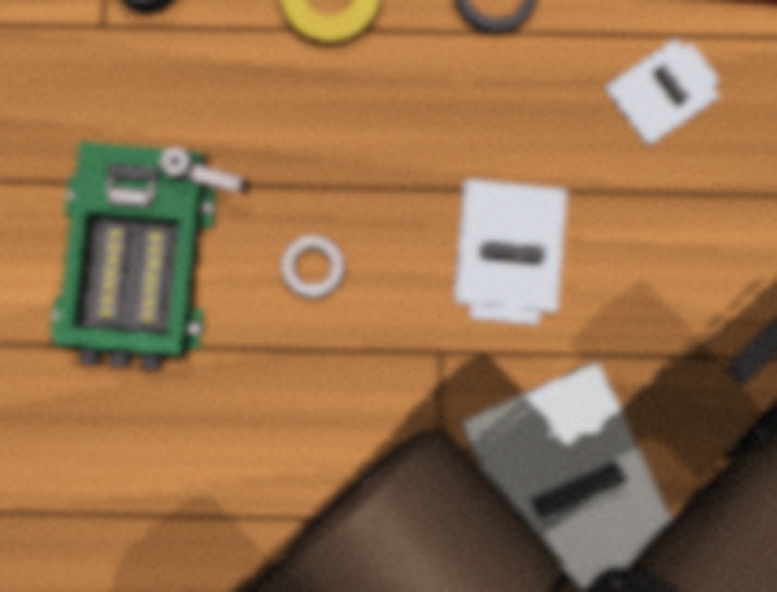

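View pics/scenec.png

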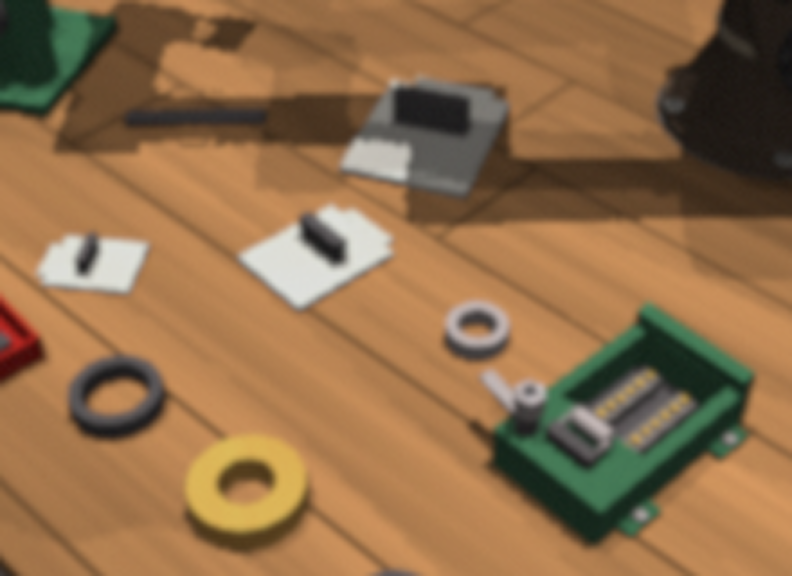

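```bash
python3 - <<'E'
from h import *
t=load("top");s=load("scene")
for nm,S,boxes in [("top",t,{"A":(288,180,330,232),"B":(330,145,372,185),"C":(290,232,360,300)}),("scene",s,{"A":(190,160,245,200),"B":(135,170,178,195)})]:
  for k,(x0,y0,x1,y1) in boxes.items():
    f=S["frame"][y0:y1,x0:x1].astype(int)
    hsv=cv2.cvtColor(S["frame"][y0:y1,x0:x1],cv2.COLOR_RGB2HSV)
    m=((hsv[...,1]<50)&(hsv[...,2]>(60))).astype(np.uint8)
    m=cv2.morphologyEx(m,cv2.MORPH_CLOSE,np.ones((9,9)))
    c=max(cv2.findContours(m,0,2)[0],key=cv2.contourArea)[:,0,:]+[x0,y0]
    z=.006
    W=ray(S,c,z)[:,:2]*1000
    r=cv2.minAreaRect(W.astype(np.float32)); print(nm,k,len(c),np.round(r[0]),np.round(r[1],1),round(r[2],1), "centroid px",c.mean(0))
E
```

```text
top A 34 [ 513. -191.] [101.5 151. ] 85.1 centroid px [307.38235294 213.41176471]
top B 40 [ 687. -342.] [ 79.2 110.7] 34.6 centroid px [346.925 164.25 ]
top C 93 [ 295. -252.] [195.4 145.1] 25.7 centroid px [324.80645161 261.84946237]
scene A 55 [ 529. -183.] [118.6 147.1] 85.5 centroid px [217.69090909 181.41818182]
scene B 33 [ 697. -338.] [93.6 98.3] 38.5 centroid px [155.57575758 183.60606061]
```

```bash
python3 - <<'E'
from h import *
t=load("top");s=load("scene")
crop(t,178,170,240,245,8,"pics/topbox.png")
crop(s,255,190,345,262,8,"pics/scbox.png")
crop(t,285,180,333,235,10,"pics/topcov.png")
E
```

```text
(no output)
```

View pics/topbox.png

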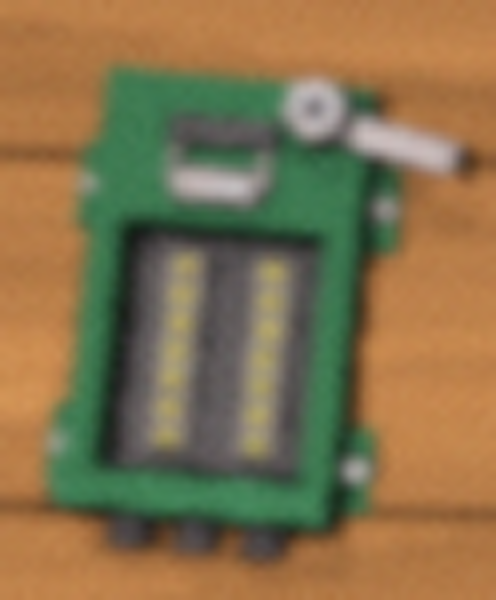

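View pics/scbox.png

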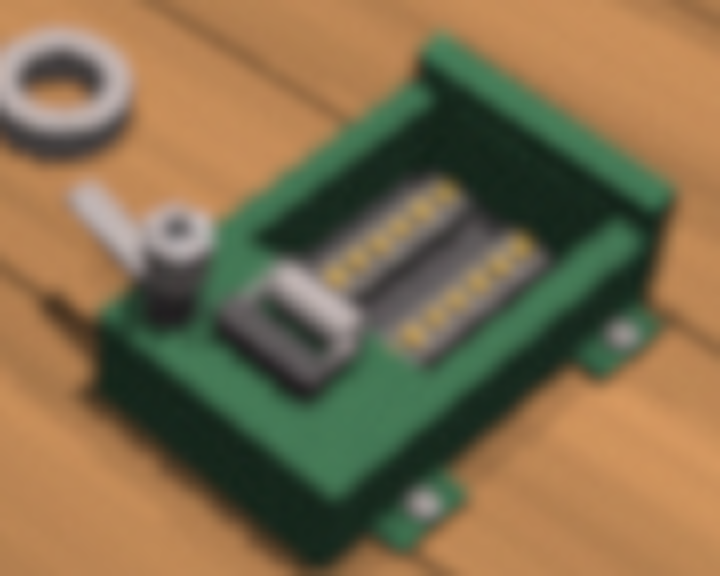

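View pics/topcov.png

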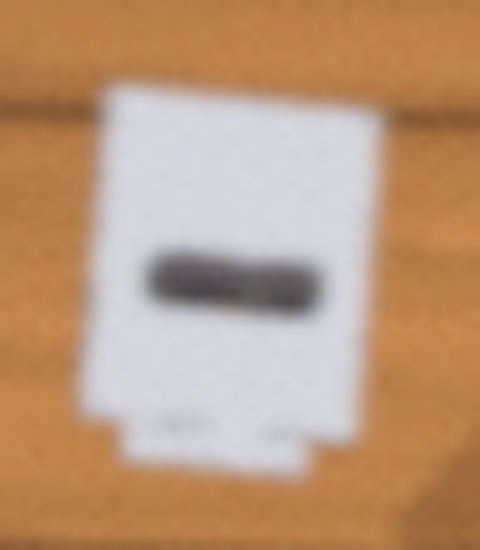

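```bash
cat >> h.py <<'E'
from scipy.ndimage import map_coordinates,gaussian_filter
def edge(ch,p,q,hw=3.0,n=40,sign=0):
    """sub-pixel edge line near segment p-q; returns points"""
    p=np.array(p,float);q=np.array(q,float);d=(q-p)/np.linalg.norm(q-p);nn=np.array([-d[1],d[0]])
    o=np.arange(-hw,hw+.01,.1); out=[]
    g=gaussian_filter(ch.astype(float),.6)
    for a in np.linspace(0,1,n):
        c=p+a*(q-p); P=c+o[:,None]*nn
        v=map_coordinates(g,[P[:,1],P[:,0]],order=3); gr=np.gradient(v)
        w=np.abs(gr) if sign==0 else np.clip(sign*gr,0,None)
        k=w.argmax(); sl=slice(max(0,k-12),k+13)
        out.append(c+nn*(o[sl]*w[sl]).sum()/w[sl].sum())
    out=np.array(out)
    for _ in range(3):
        vx,vy,x0,y0=cv2.fitLine(out.astype(np.float32),cv2.DIST_HUBER,0,.01,.01).ravel()
        r=(out-[x0,y0])@[-vy,vx]; out=out[np.abs(r)<max(.3,2*r.std())]
    return np.array([x0,y0]),np.array([vx,vy]),r.std()
def isect(a,b):
    M=np.c_[a[1],-b[1]];s=np.linalg.solve(M,b[0]-a[0]);return a[0]+s[0]*a[1]
E
python3 - <<'E'
from h import *
def seg(off,f,a,b): return (np.array(a)+.5)/f-.5+off,(np.array(b)+.5)/f-.5+off
t=load("top");s=load("scene")
def wl(S,e,z,name):
    pts=ray(S,[e[0]-8*e[1],e[0]+8*e[1]],z)[:,:2]; d=pts[1]-pts[0]; 
    print(name,"ang",round(np.degrees(np.arctan2(d[1],d[0])),2),"mid",np.round(pts.mean(0)*1000,1),"res",round(e[2],2))
# cover top view
f=t["frame"].astype(float); B=f[...,2]
o=(285,180)
E={}
for k,a,b in [("rear",(120,88),(370,108)),("L",(103,110),(84,390)),("R",(378,130),(362,420)),("lip",(140,465),(295,474))]:
    E[k]=edge(B,*seg(o,10,a,b)); wl(t,E[k],.006 if k!="lip" else .004,"cov "+k)
for k in "LR": 
    c=isect(E[k],E["rear"]);print("corner",k,c,ray(t,c,.006)*1000)
# box
G=f[...,1]-f[...,0]; o=(178,170)
for k,a,b in [("rear",(118,70),(270,82)),("L1",(103,90),(93,150)),("L2",(84,235),(68,390)),("R",(352,250),(338,420)),("inL",(128,240),(104,450)),("inrear",(140,232),(310,238)),("bar",(110,470),(300,480))]:
    E[k]=edge(G if k!="R" else f[...,1],*seg(o,8,a,b),hw=2); wl(t,E[k],.05 if k!="bar" else .067,"box "+k)
f=s["frame"].astype(float);G=f[...,1]-.5*f[...,0]; o=(255,190)
for k,a,b in [("rear",(115,335),(320,485)),("L",(350,485),(610,262)),("barfront",(450,35),(660,190))]:
    E[k]=edge(f[...,1] ,*seg(o,8,a,b),hw=2); wl(s,E[k],.05 if k!="barfront" else .067,"sc "+k)
c=isect(E["rear"],E["L"]);print(c,ray(s,c,.05)*1000)
E
```

```text
cov rear ang -94.99 mid [ 589.1 -198. ] res 0.03
cov L ang -4.7 mid [ 543.2 -142.3] res 0.09
cov R ang -5.06 mid [ 523.3 -243.6] res 0.07
cov lip ang -94.58 mid [ 451.4 -187.7] res 0.05
corner L [295.03564 187.78036] [[ 593.54728295 -146.44926109    6.        ]]
corner R [322.9893  190.61716] [[ 584.59347162 -249.07365413    6.        ]]
box rear ang -94.34 mid [612.6 191.8] res 0.04
box L1 ang -3.13 mid [595.3 232.6] res 0.17
box L2 ang -3.74 mid [502.3 239.3] res 0.08
box R ang -3.93 mid [504.4 120. ] res 0.11
box inL ang -3.96 mid [488.7 224.4] res 0.1
box inrear ang -94.34 mid [541.7 181.7] res 0.12
box bar ang -94.02 mid [429.6 168.3] res 0.09
sc rear ang 86.25 mid [614.2 194.4] res 0.08
sc L ang 175.89 mid [530.1 239.4] res 0.08
sc barfront ang 82.95 mid [427.2 212.2] res 0.05
[296.39423 252.19725] [[616.746098   233.15115643  50.        ]]
```

```bash
cat >> h.py <<'E'
def T(x,y,yaw):
    c,s_=np.cos(np.radians(yaw)),np.sin(np.radians(yaw)); return np.array([[c,-s_,x],[s_,c,y],[0,0,1]])
BOX=T(493.8,180.5,-4.0); COV=T(527.3,-192.4,-4.9)
def w(F,x,y): return (F@[x,y,1])[:2]
E
python3 - <<'E'
from h import *
t=load("top");s=load("scene")
def p8(a,o,f): return (np.array(a)+.5)/f-.5+o
print("rib", ray(t,p8((234,281),(285,180),10),.036)*1000, w(COV,-10,0))
n=ray(t,p8((314,107),(178,170),8),.095)*1000; print("nut top",n,w(BOX,98,-40))
n2=ray(s,p8((180,228),(255,190),8),.095)*1000; print("nut scene",n2)
inv=np.linalg.inv(BOX)
for a,z,S,o in [((462,158),.063,t,(178,170)),((355,130),.063,t,(178,170)),((82,195),.063,s,(255,190)),((215,185),.0705,t,(178,170)),((320,300),.0705,s,(255,190))]:
    q=ray(S,p8(a,o,8),z)[0]*1000; print(a, inv@[q[0],q[1],1])
E
```

```text
rib [[ 516.04460093 -190.62564713   36.        ]] [ 517.33654704 -191.54583077]
nut top [[589.3519906 133.5586016  95.       ]] [588.77101798 133.76130356]
nut scene [[586.88978531 133.85632029  95.        ]]
(462, 158) [  87.3867801  -104.63027442    1.        ]
(355, 130) [ 95.92062316 -55.94970286   1.        ]
(82, 195) [ 89.02625004 -96.32843815   1.        ]
(215, 185) [64.56130115  2.53194653  1.        ]
(320, 300) [67.06656066  5.57601911  1.        ]
```

```bash
cat >> h.py <<'E'
import json,os
from scipy.spatial.transform import Rotation as Ro
def getc():
    c=json.load(open("cmd.json")); return np.array(c["p"]),Ro.from_quat(c["q"])
def setc(p,R): json.dump({"p":list(map(float,p)),"q":list(map(float,R.as_quat()))},open("cmd.json","w"))
def tgt(x,y,z,yaw,tilt=0):
    """tool down with given yaw, then tilted 'rear up' by tilt deg about horizontal axis across the box (heading yaw+90)"""
    h=np.radians(yaw+90); ax=np.array([-np.sin(h),np.cos(h),0])
    R=Ro.from_rotvec(-np.radians(tilt)*ax)*Ro.from_euler("xyz",[180,0,yaw],degrees=True)
    return np.array([x,y,z],float),R
def plan(p,R):
    p0,R0=getc(); print("shift cm",np.round(R0.inv().apply(p-p0)/10,2),"rot",np.round((R0.inv()*R).as_rotvec(),3))
def adv(sh,rv):
    p0,R0=getc(); setc(p0+R0.apply(np.array(sh)*10),R0*Ro.from_rotvec(rv))
def show():
    from plant import sensors
    o=sensors.get_obs(); p0,R0=getc(); Rm=Ro.from_euler("xyz",o["orientation"],degrees=True)
    print("t",round(o["clock"],2),"tcp",np.round(o["tool_pos"]*1000,1),"ori",np.round(o["orientation"],2),"F",np.round(o["force"],1),"M",np.round(o["moment"],2),"open",round(o["opening"]*1000,1),
     "cmd-meas",np.round(p0-o["tool_pos"]*1000,1),np.round(np.degrees((Rm.inv()*R0).as_rotvec()),2),"j",np.round(o["joint_pos"],0))
E
python3 - <<'E'
from h import *
setc([300,-605,202],Ro.from_euler("xyz",[180,0,-153.656],degrees=True))
x,y=517,-191
plan(*tgt(x,y,110,-94.9))
E
```

```text
shift cm [-37.82  27.47   9.2 ] rot [ 0.     0.    -1.025]
```

Request:
{"name": "move_arm", "arguments": {"commands": [[5,-4.7,3.4,0,0,0,-0.13],[5,-9.5,6.9,0,0,0,-0.26],[5,-14.2,10.3,0,0,0,-0.39],[5,-18.9,13.7,1,0,0,-0.52],[5,-23.6,17.2,3,0,0,-0.65],[5,-28.4,20.6,5,0,0,-0.78],[5,-33.1,24.0,7,0,0,-0.9],[5,-37.8,27.5,9.2,0,0,-1.025]]}}

```text
clock: 1.1
tool_pos: [0.5168, -0.189, 0.1096]
orientation: [-180.0, -0.0, -94.7]
force: [-0.0, -0.7, -0.1]
opening: 0.0501
```

```bash
python3 - <<'E'
from h import *
adv([-37.8,27.5,9.2],[0,0,-1.025]); show()
x,y=w(COV,-10,0); plan(*tgt(x,y,11,-94.9))
from plant import cams
s=cams.snapshot("top"); pickle.dump(s,open("top1.pkl","wb")); crop(s,180,140,350,250,4.5,"pics/top1.png")
E
```

```text
t 1.1 tcp [ 516.8 -189.   109.6] ori [-179.97   -0.    -94.69] F [-0.  -0.7 -0.1] M [-0.08 -0.08 -0.05] open 50.1 cmd-meas [-0.1 -1.8  0.4] [-0.03 -0.    0.24] j [  0.  13. -22.   0. -54.  -5.]
shift cm [ 0.07 -0.07  9.9 ] rot [-0.  0. -0.]
```

View pics/top1.png

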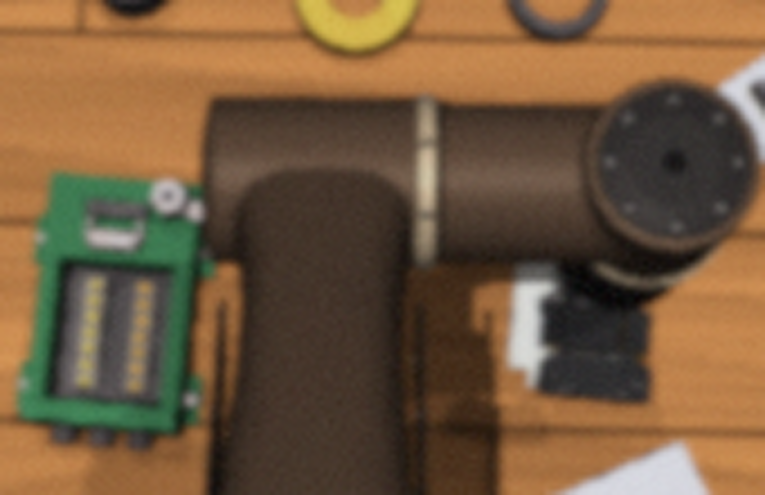

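Request:
{"name": "move_arm", "arguments": {"commands": [[5,0,0,1,0,0,0],[5,0.05,-0.05,4,0,0,0],[5,0.05,-0.05,7,0,0,0],[5,0.05,-0.05,9.2,0,0,0],[5,0.05,-0.05,9.8,0,0,0],[0,0.05,-0.05,9.8,0,0,0],[0,0.05,-0.05,9.8,0,0,0],[0,0.05,-0.05,9.8,0,0,0]]}}

```text
clock: 2.15
tool_pos: [0.5172, -0.1914, 0.013]
orientation: [-179.9, 0.0, -94.9]
force: [0.3, 0.4, 0.3]
opening: 0.0252
```

```bash
python3 - <<'E'
from h import *
adv([.05,-.05,9.8],[0,0,0]); show()
from plant import cams
s=cams.snapshot("scene"); pickle.dump(s,open("scene1.pkl","wb")); crop(s,170,110,300,220,6,"pics/scene1.png")
E
```

```text
t 2.15 tcp [ 517.2 -191.4   13. ] ori [-179.91    0.    -94.93] F [0.3 0.4 0.3] M [0.01 0.1  0.03] open 25.2 cmd-meas [-0.   0.1 -1. ] [-0.09  0.   -0.01] j [  0.  20. -28.   0. -41.  -5.]
```

View pics/scene1.png

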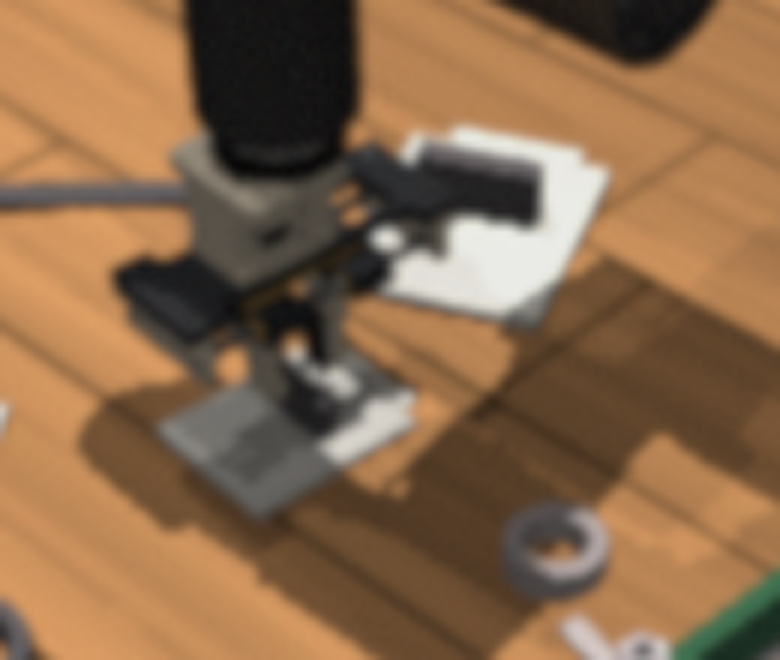

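Request:
{"name": "move_arm", "arguments": {"commands": [[0,0,0,0,0,0,0],[0,0,0,0,0,0,0],[0,0,0,0,0,0,0],[0,0,0,0,0,0,0],[0,0,0,-1,0,0,0],[0,0,0,-3,0,0,0],[0,0,0,-6,0,0,0],[0,0,0,-9,0,0,0]]}}

```text
clock: 3.2
tool_pos: [0.5166, -0.1914, 0.1036]
orientation: [-180.0, -0.0, -94.9]
force: [0.3, -0.1, -0.1]
opening: 0.0007
```

```bash
python3 - <<'E'
from h import *
adv([0,0,-9],[0,0,0]); show()
from plant import cams
s=cams.snapshot("scene"); pickle.dump(s,open("scene2.pkl","wb")); crop(s,170,90,300,200,6,"pics/scene2.png")
E
```

```text
t 3.2 tcp [ 516.6 -191.4  103.6] ori [-1.7999e+02 -1.0000e-02 -9.4920e+01] F [ 0.3 -0.1 -0.1] M [-0.01 -0.03 -0.01] open 0.7 cmd-meas [ 0.6  0.  -1.6] [-0.01 -0.01  0.  ] j [  0.  14. -23.   0. -53.  -5.]
```

View pics/scene2.png

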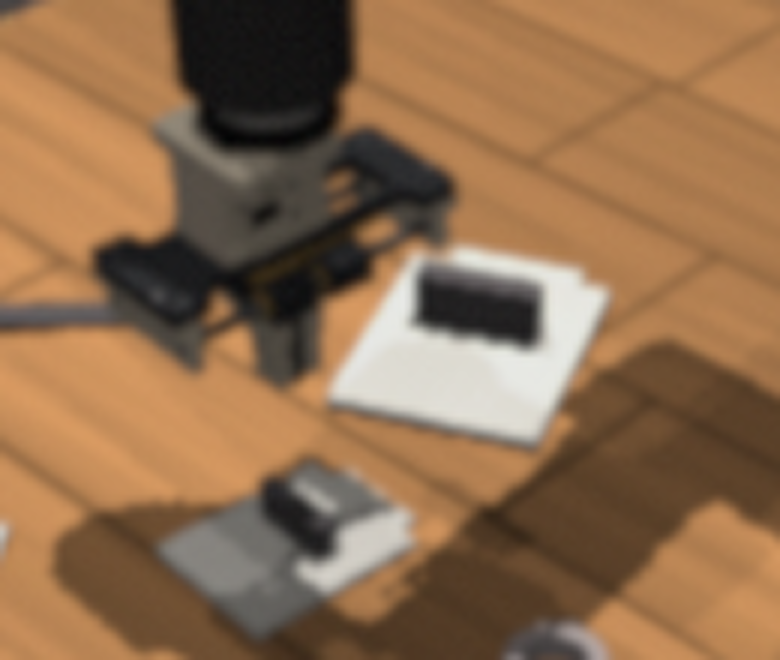

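```bash
python3 - <<'E'
from h import *
s=load("scene",2); s1=load("scene",1)
print(proj(s,[.5166,-.1914,.1036]),proj(s,[.5166,-.1914,.1226]),proj(s,[.517,-.1915,.036]),proj(s,[.517,-.1915,.006]))
print(s["R"]-load("scene")["R"])
def o(p): return (p-np.array([[170,90]]))*6
print(o(proj(s,[.5166,-.1914,.1036])))
crop(s1,195,150,250,200,13,"pics/s1c.png");crop(s,195,130,250,180,13,"pics/s2c.png")
E
```

```text
[[217.73888849 157.69606897]] [[217.41935309 153.31038259]] [[218.72188204 172.60057379]] [[219.17890399 178.85046142]]
[[0. 0. 0.]
 [0. 0. 0.]
 [0. 0. 0.]]
[[286.43333095 406.17641384]]
```

View pics/s1c.png

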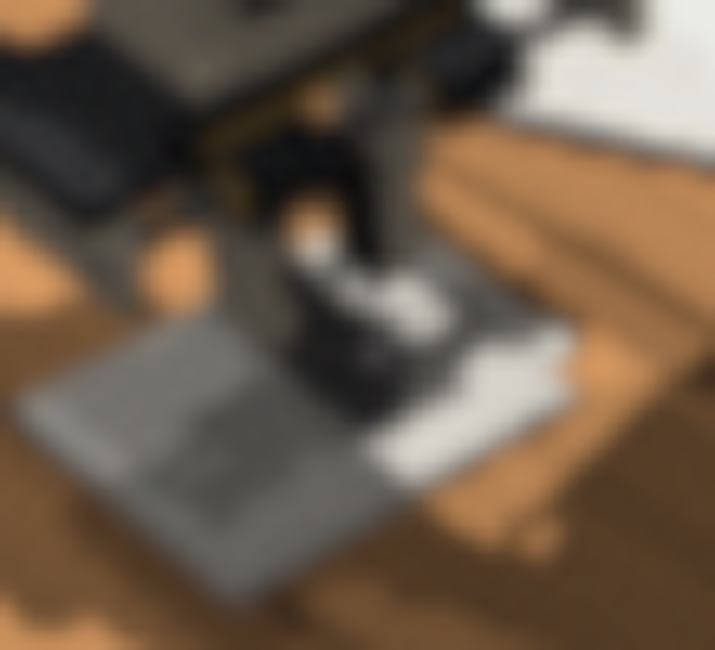

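View pics/s2c.png

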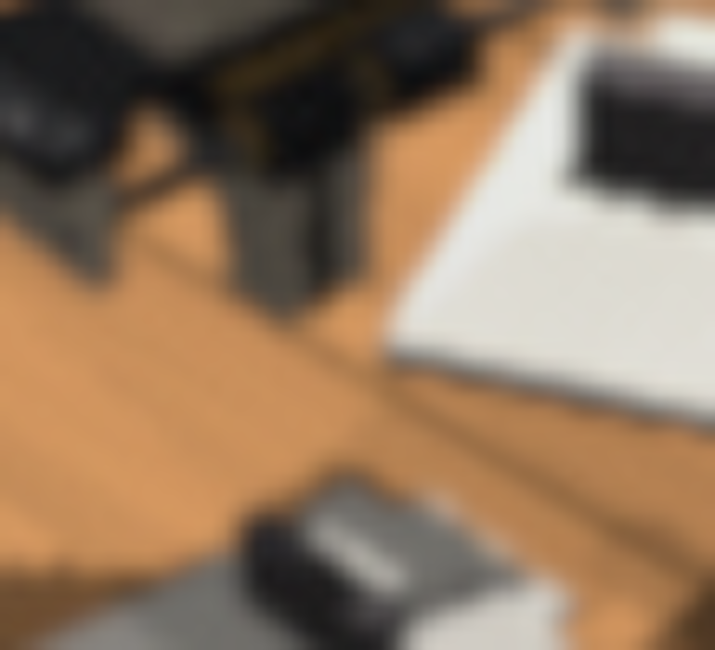

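```bash
python3 - <<'E'
from h import *
from plant import cams
s=cams.snapshot("scene"); show(); pickle.dump(s,open("scene3.pkl","wb")); crop(s,180,125,250,195,8.5,"pics/s3.png")
print(proj(s,[.5166,-.1914,.1036]))
E
```

```text
t 3.3 tcp [ 519.1 -191.7  106.3] ori [-1.7962e+02 -2.0000e-02 -9.4890e+01] F [-0.1  0.6  0. ] M [-0.03 -0.   -0.01] open 0.2 cmd-meas [-1.9  0.3 -4.3] [-0.38 -0.02  0.04] j [  0.  14. -23.   0. -53.  -5.]
[[217.73888849 157.69606897]]
```

View pics/s3.png

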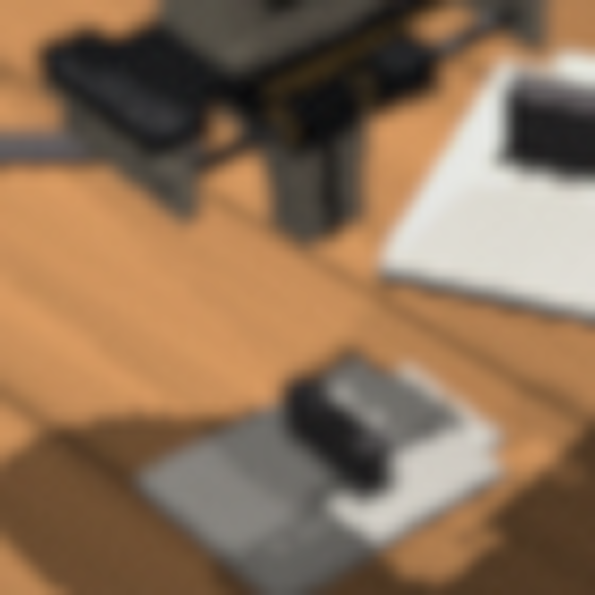

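```bash
python3 - <<'E'
from h import *
s=load("scene",0)
q=proj(s,[.2993,-.6044,.2011]);print(q)
R=Ro.from_euler("xyz",[180,0,-153.66],degrees=True); 
for d in (-54,-44,44,54): 
  for z in (0,-19): print(d,z,proj(s,np.array([.2993,-.6044,.2011])+R.apply([0,d/1000,z/1000])))
im=s["frame"].copy()
crop(s,150,20,220,80,10,"pics/s0t.png")
E
```

```text
[[185.91282979  73.40663675]]
-54 0 [[174.01978485  71.68712929]]
-54 -19 [[173.36291655  67.29795311]]
-44 0 [[176.20936625  72.003701  ]]
-44 -19 [[175.57135303  67.61151238]]
44 0 [[195.73071856  74.82611622]]
44 -19 [[195.26313633  70.40740044]]
54 0 [[197.97822483  75.15106276]]
54 -19 [[197.53053313  70.72933104]]
```

View pics/s0t.png

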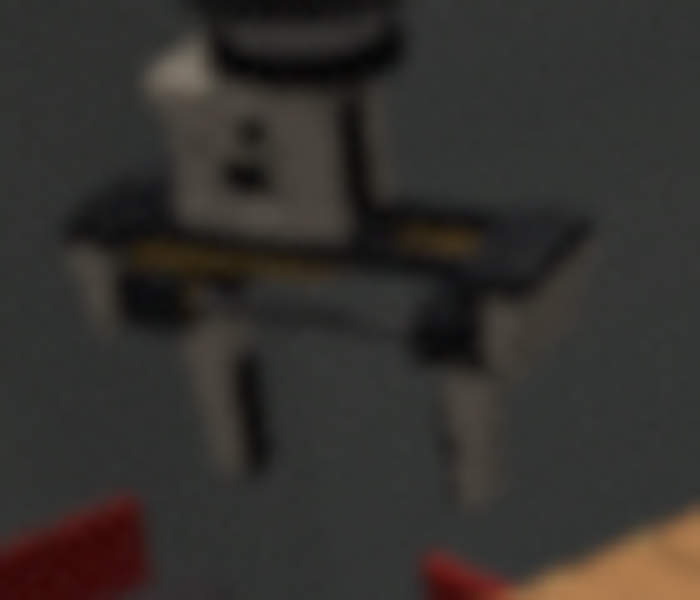

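Request:
{"name": "move_arm", "arguments": {"commands": [[5,0,0,0,0,0,0],[5,0,0,0,0,0,0],[5,0,0,0,0,0,0],[5,0,0,2,0,0,0],[5,0,0,5,0,0,0],[5,0,0,8,0,0,0],[5,0,0,9,0,0,0],[5,0,0,9,0,0,0]]}}

```text
clock: 4.3
tool_pos: [0.5163, -0.1914, 0.0116]
orientation: [179.9, -0.0, -94.9]
force: [0.0, -0.7, 0.7]
opening: 0.0505
```

```bash
python3 - <<'E'
from h import *
adv([0,0,9],[0,0,0]); 
from plant import cams
show()
s=cams.snapshot("scene"); pickle.dump(s,open("scene4.pkl","wb")); crop(s,180,140,250,200,10,"pics/s4.png"); show()
R=Ro.from_euler("xyz",[180,0,-94.9],degrees=True); 
for d in (-25,25): 
  for z in (12,21,31): 
    q=proj(s,np.r_[.5172,-.1914,z/1000]+R.apply([0,d/1000,0])); print(d,z,q,(q-[180,140]+.5)*10)
E
```

```text
t 4.3 tcp [ 516.3 -191.4   11.6] ori [ 1.799e+02 -2.000e-02 -9.492e+01] F [ 0.  -0.7  0.7] M [ 0.04  0.11 -0.02] open 50.5 cmd-meas [0.9 0.  0.4] [ 0.1  -0.02  0.01] j [  0.  20. -28.   0. -41.  -5.]
t 4.35 tcp [ 517.  -191.4   12.5] ori [ 1.800e+02 -1.000e-02 -9.491e+01] F [ 0.2 -0.5  0.4] M [ 0.04 -0.   -0.01] open 49.7 cmd-meas [ 0.2  0.1 -0.5] [ 0.   -0.01  0.02] j [  0.  20. -28.   0. -41.  -5.]
-25 12 [[213.64921519 180.71826487]] [[341.49215193 412.18264872]]
-25 21 [[213.48460557 178.84959781]] [[339.84605571 393.4959781 ]]
-25 31 [[213.29978993 176.75154978]] [[337.99789933 372.51549775]]
25 12 [[224.38426762 174.65069363]] [[448.84267615 351.50693628]]
25 21 [[224.2747524  172.78806708]] [[447.74752401 332.88067078]]
25 31 [[224.15181836 170.69721418]] [[446.51818362 311.97214179]]
```

View pics/s4.png

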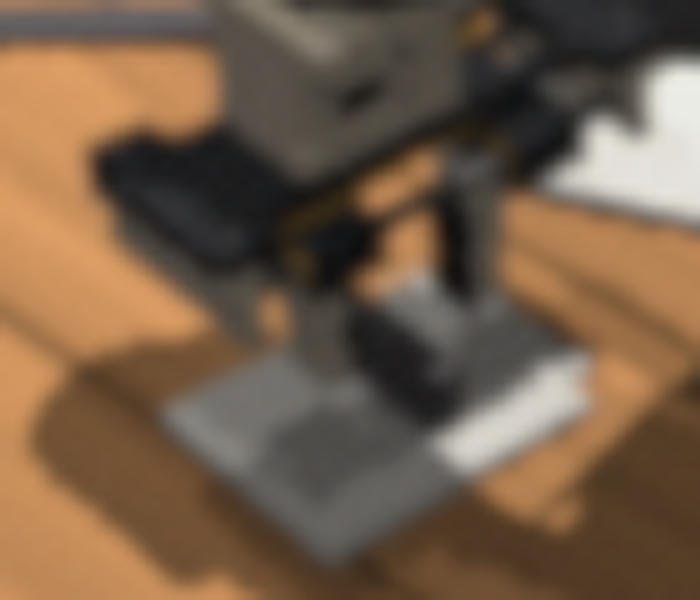

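Request:
{"name": "move_arm", "arguments": {"commands": [[5,0,0,0.3,0,0,0],[5,0,0,0.6,0,0,0],[5,0,0,0.9,0,0,0],[5,0,0,1.1,0,0,0],[5,0,0,1.2,0,0,0],[5,0,0,1.3,0,0,0],[5,0,0,1.3,0,0,0],[5,0,0,1.3,0,0,0]]}}

```text
clock: 5.35
tool_pos: [0.5167, -0.1913, -0.0009]
orientation: [-180.0, 0.0, -94.9]
force: [0.1, 0.5, -0.4]
opening: 0.05
```

```bash
python3 - <<'E'
from h import *
adv([0,0,1.3],[0,0,0]); 
from plant import cams
show()
s=cams.snapshot("scene"); pickle.dump(s,open("scene5.pkl","wb")); crop(s,180,140,250,200,10,"pics/s5.png")
E
```

```text
t 5.35 tcp [ 516.7 -191.3   -0.9] ori [-180.      0.    -94.93] F [ 0.1  0.5 -0.4] M [0.06 0.1  0.  ] open 50.0 cmd-meas [ 0.5 -0.1 -0.1] [-0.  0. -0.] j [  0.  22. -29.  -0. -40.  -5.]
```

View pics/s5.png

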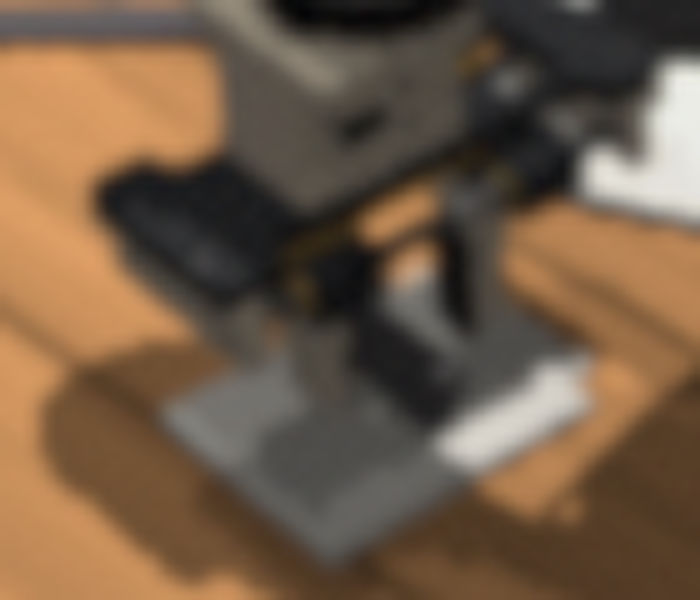

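Request:
{"name": "move_arm", "arguments": {"commands": [[5,0,0,0.2,0,0,0],[5,0,0,0.4,0,0,0],[0,0,0,0.4,0,0,0],[0,0,0,0.4,0,0,0],[0,0,0,0.4,0,0,0],[0,0,0,0.4,0,0,0],[0,0,0,0.4,0,0,0],[0,0,0,0.4,0,0,0]]}}

```text
clock: 6.4
tool_pos: [0.5167, -0.1913, -0.0048]
orientation: [-180.0, -0.0, -94.9]
force: [0.9, -0.6, 0.7]
opening: 0.0139
```

```bash
python3 - <<'E'
from h import *
adv([0,0,.4],[0,0,0]); 
show()
E
```

```text
t 6.4 tcp [ 516.7 -191.3   -4.8] ori [-179.99   -0.    -94.92] F [ 0.9 -0.6  0.7] M [ 0.04 -0.05 -0.01] open 13.9 cmd-meas [ 0.4 -0.  -0.2] [-0.01 -0.    0.  ] j [  0.  22. -29.   0. -39.  -5.]
```

```bash
cat >> h.py <<'E'
def covt(lx,lz,t,ly=0,off=(65,0,-5),yaw=-94.0):
    a=np.radians(t); bx=lx+off[0]*np.cos(a)-off[2]*np.sin(a); z=lz+off[0]*np.sin(a)+off[2]*np.cos(a)
    p=w(BOX,bx,ly+off[1]); return tgt(p[0],p[1],z,yaw,t)
E
python3 - <<'E'
from h import *
p,R=getc(); 
plan(*covt(-54,112,14))
setc(p+[0,0,120],R); plan(*covt(-54,112,14)); print(covt(-54,112,14)[0]); setc(p,R)
E
```

```text
shift cm [-36.86   4.49 -12.79] rot [ 0.244 -0.002 -0.016]
shift cm [-36.86   4.49  -0.79] rot [ 0.244 -0.002 -0.016]
[504.05379297 179.78298495 122.87344458]
```

Request:
{"name": "move_arm", "arguments": {"commands": [[0,0,0,0,0,0,0],[0,0,0,-0.5,0,0,0],[0,0,0,-1.5,0,0,0],[0,0,0,-3.5,0,0,0],[0,0,0,-6,0,0,0],[0,0,0,-9,0,0,0],[0,0,0,-12,0,0,0],[0,0,0,-13,0,0,0]]}}

```text
clock: 7.4
tool_pos: [0.5175, -0.1914, 0.1273]
orientation: [-179.8, 0.0, -94.9]
force: [0.5, 0.7, -3.9]
opening: 0.0138
```

```bash
python3 - <<'E'
from h import *
adv([0,0,-13],[0,0,0]); show(); plan(*covt(-54,112,14))
from plant import cams
s=cams.snapshot("scene"); pickle.dump(s,open("scene6.pkl","wb")); crop(s,150,80,290,200,5.5,"pics/s6.png")
E
```

```text
t 7.4 tcp [ 517.5 -191.4  127.3] ori [-1.7981e+02  1.0000e-02 -9.4920e+01] F [ 0.5  0.7 -3.9] M [-0.02  0.07 -0.02] open 13.8 cmd-meas [-0.4  0.  -2.3] [-0.19  0.01  0.  ] j [  0.  12. -21.   0. -56.  -5.]
shift cm [-36.86   4.49   0.21] rot [ 0.244 -0.002 -0.016]
```

View pics/s6.png

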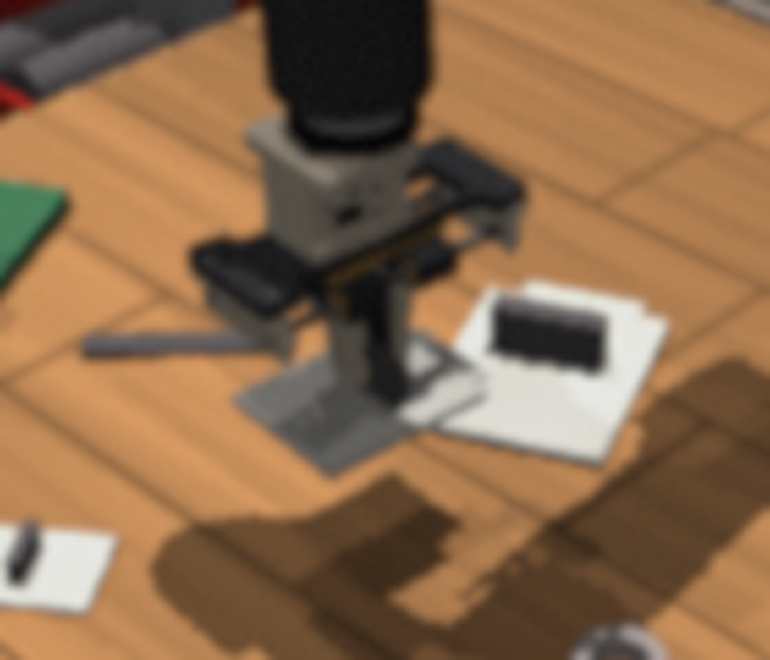

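Request:
{"name": "move_arm", "arguments": {"commands": [[0,-3,0.4,-1,0,0,0],[0,-8,1.0,-2,0.03,0,0],[0,-14,1.7,-2,0.08,0,0],[0,-20,2.4,-2,0.12,0,-0.008],[0,-26,3.1,-2,0.16,0,-0.016],[0,-31,3.8,-2,0.2,0,-0.016],[0,-35,4.3,-1.5,0.244,-0.002,-0.016],[0,-36.9,4.5,-0.5,0.244,-0.002,-0.016]]}}

```text
clock: 8.45
tool_pos: [0.5019, 0.1816, 0.1289]
orientation: [-166.0, -0.0, -93.8]
force: [0.4, -0.8, -3.9]
opening: 0.0134
```

```bash
python3 - <<'E'
from h import *
adv([-36.9,4.5,-.5],[.244,-.002,-.016]); show(); 
from plant import cams
s=cams.snapshot("scene"); pickle.dump(s,open("scene7.pkl","wb")); crop(s,220,120,360,260,4.2,"pics/s7.png");show()
s=cams.snapshot("top"); pickle.dump(s,open("top7.pkl","wb")); crop(s,160,140,300,260,5,"pics/t7.png")
E
```

```text
t 8.45 tcp [501.9 181.6 128.9] ori [-1.6605e+02 -4.0000e-02 -9.3840e+01] F [ 0.4 -0.8 -3.9] M [0.04 1.26 0.  ] open 13.4 cmd-meas [ 2.1 -1.4  1.1] [ 0.03 -0.    0.17] j [ 49.   3. -41.  18. -39. -66.]
t 8.5 tcp [502.1 182.5 127.6] ori [-1.6612e+02 -8.0000e-02 -9.3850e+01] F [ 0.1  2.2 -5.7] M [0.66 1.28 0.17] open 13.7 cmd-meas [ 1.9 -2.3  2.4] [ 0.1  -0.04  0.17] j [ 49.   3. -41.  18. -39. -66.]
```

View pics/s7.png

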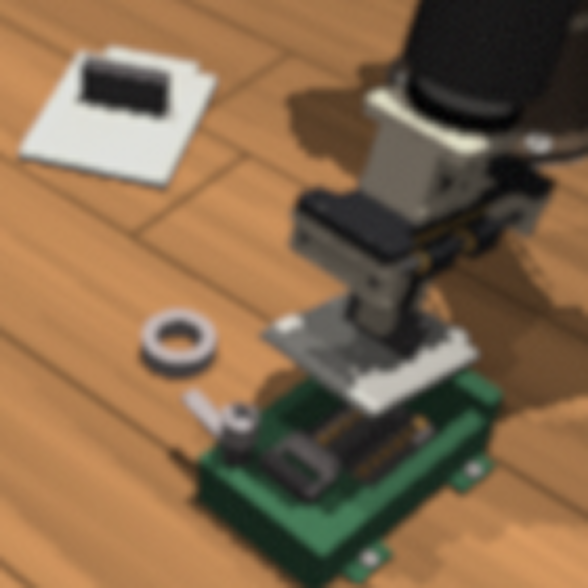

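View pics/t7.png

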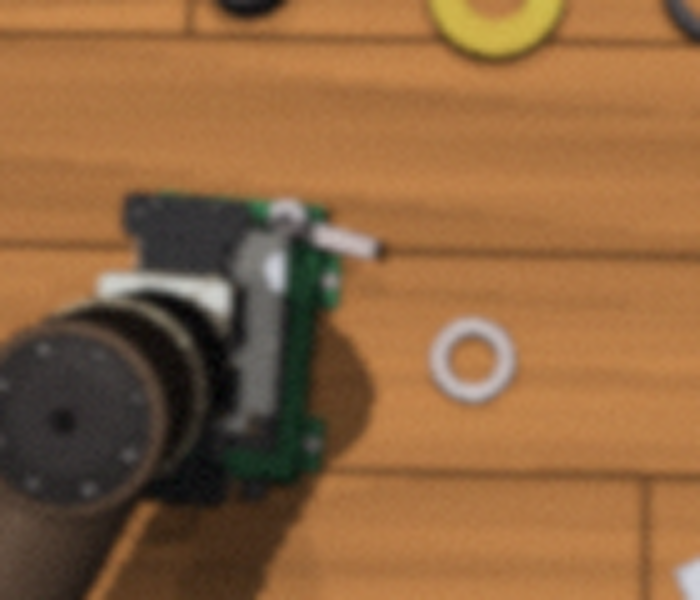

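```bash
cat >> h.py <<'E'
def covpts(p,R,off=(65,0,-5)):
    """world mm of cover points given TCP pose; cover frame: x=-toolY, y = -toolX?, computed from R"""
    Rc=R*Ro.from_euler("xyz",[180,0,-90],degrees=True).inv()  # cover axes when tool yaw=-90 rel
    pts={"RL":(61,50,0),"RR":(61,-50,0),"RLt":(61,50,6),"RRt":(61,-50,6),"FL":(-61,50,0),"FLt":(-61,50,6),"FRt":(-61,-50,6),"lipL":(-75,33,0),"lipR":(-75,-33,0),"lipLt":(-75,33,4)}
    o=np.array([-75+off[0],off[1],off[2]])
    return {k:p+Rc.apply(np.array(v)-o) for k,v in pts.items()}
E
python3 - <<'E'
from h import *
s=load("scene",7);t=load("top",7)
R=Ro.from_euler("xyz",[-166.08,-.06,-93.85],degrees=True); p=np.array([502,182,128.2])
im=s["frame"][:,:,::-1]; x0,y0,f=255,180,9
c=cv2.resize(im[y0:y0+55,x0:x0+85],None,fx=f,fy=f,interpolation=cv2.INTER_CUBIC)
for k,v in covpts(p,R).items():
    q=proj(s,v/1000)[0]; a=((q-[x0,y0]+.5)*f).astype(int); cv2.circle(c,tuple(map(int,a)),3,(0,0,255),1); cv2.putText(c,k,tuple(map(int,a)),0,.4,(255,0,0)); print(k,np.round(v,1),np.round(q,1))
cv2.imwrite("pics/s7c.png",c)
E
```

```text
RL [572.9 227.4 150.1] [308.1 219.1]
RR [566.2 127.6 150.2] [281.1 200.1]
RLt [571.5 227.5 155.9] [308.7 217.4]
RRt [564.8 127.7 156. ] [281.6 198.4]
FL [454.8 235.3 120.7] [332.9 205.3]
FLt [453.3 235.4 126.6] [333.5 203.6]
FRt [446.6 135.6 126.7] [307.2 186.7]
lipL [440.1 219.2 117.4] [330.8 200.8]
lipR [435.6 153.4 117.5] [313.6 189.8]
lipLt [439.1 219.3 121.3] [331.3 199.8]
```

View pics/s7c.png

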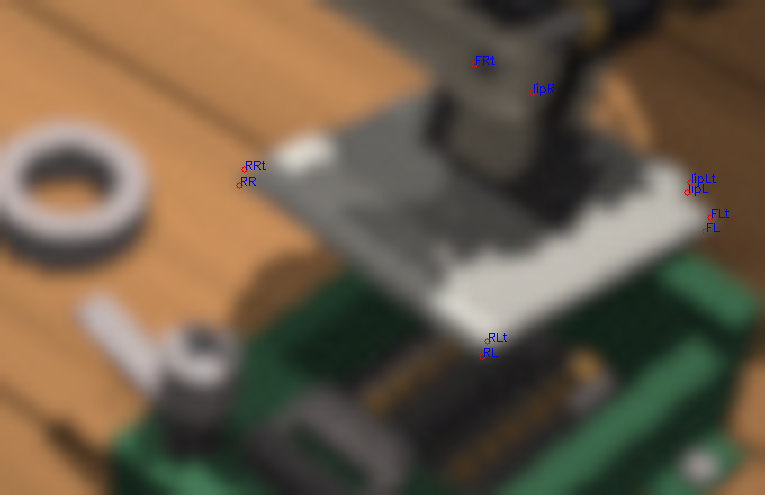

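```bash
python3 - <<'E'
from h import *
plan(*covt(-54,112,14)); plan(*covt(-54,72,14)); plan(*covt(-54,54,14)); print(covt(-54,54,14)[0])
E
```

```text
shift cm [0.04 0.17 0.69] rot [ 0.  0. -0.]
shift cm [0.04 1.13 4.57] rot [ 0.  0. -0.]
shift cm [0.04 1.57 6.32] rot [ 0.  0. -0.]
[504.05379297 179.78298495  64.87344458]
```

Request:
{"name": "move_arm", "arguments": {"commands": [[0,0,0.2,0.7,0,0,0],[0,0,0.45,1.8,0,0,0],[0,0,0.75,3,0,0,0],[0,0,1.0,4,0,0,0],[0,0,1.15,4.6,0,0,0],[0,0,1.15,4.6,0,0,0],[0,0,1.15,4.6,0,0,0],[0,0,1.15,4.6,0,0,0]]}}

```text
clock: 9.55
tool_pos: [0.5037, 0.1805, 0.0831]
orientation: [-166.0, 0.0, -94.0]
force: [-0.4, 0.5, -3.2]
opening: 0.0139
```

```bash
python3 - <<'E'
from h import *
adv([0,1.15,4.6],[0,0,0]); show(); 
from plant import cams
s=cams.snapshot("scene"); pickle.dump(s,open("scene8.pkl","wb"));show()
from plant import sensors
o=sensors.get_obs();p=o["tool_pos"]*1000;R=Ro.from_euler("xyz",o["orientation"],degrees=True)
im=s["frame"][:,:,::-1]; x0,y0,f=260,185,9
c=cv2.resize(im[y0:y0+65,x0:x0+85],None,fx=f,fy=f,interpolation=cv2.INTER_CUBIC)
for k,v in covpts(p,R).items():
    q=proj(s,v/1000)[0]; a=((q-[x0,y0]+.5)*f).astype(int); cv2.circle(c,tuple(map(int,a)),3,(0,0,255),1); cv2.putText(c,k,tuple(map(int,a)),0,.4,(255,0,0))
cv2.imwrite("pics/s8c.png",c)
E
```

```text
t 9.55 tcp [503.7 180.5  83.1] ori [-1.6599e+02  4.0000e-02 -9.4000e+01] F [-0.4  0.5 -3.2] M [ 0.11  1.24 -0.04] open 13.9 cmd-meas [ 0.3 -0.4 -0.5] [-0.03  0.04 -0.  ] j [ 48.   7. -46.  22. -31. -70.]
t 9.6 tcp [503.7 180.5  83.1] ori [-1.6599e+02  4.0000e-02 -9.4000e+01] F [ 0.3 -0.1 -3.2] M [0.13 1.21 0.  ] open 13.3 cmd-meas [ 0.3 -0.3 -0.5] [-0.03  0.04 -0.  ] j [ 48.   7. -46.  22. -31. -70.]
```

View pics/s8c.png

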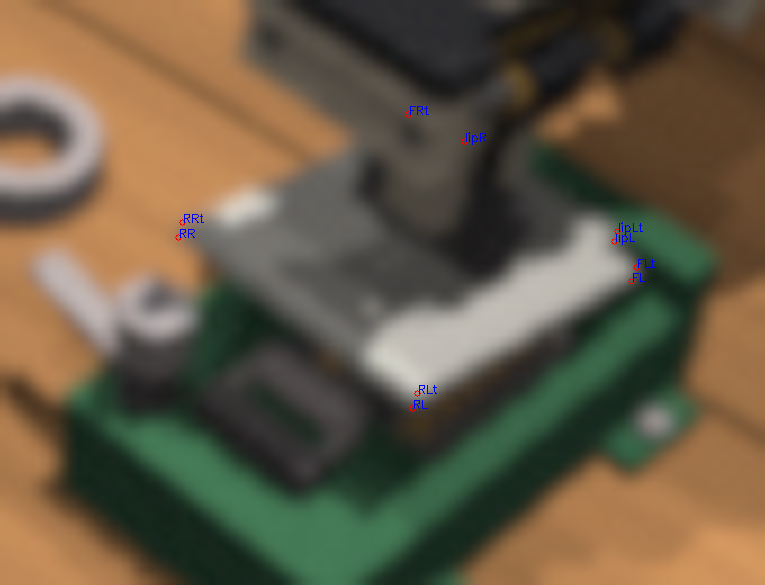

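```bash
python3 - <<'E'
from h import *
for a in [(-54,58),(-55,51),(-60,51),(-66,51),(-71,51)]: print(a); plan(*covt(*a,14))
E
```

```text
(-54, 58)
shift cm [0.04 0.32 1.33] rot [ 0.  0. -0.]
(-55, 51)
shift cm [0.04 0.59 1.99] rot [ 0.  0. -0.]
(-60, 51)
shift cm [0.04 1.07 1.87] rot [ 0.  0. -0.]
(-66, 51)
shift cm [0.04 1.66 1.72] rot [ 0.  0. -0.]
(-71, 51)
shift cm [0.04 2.14 1.6 ] rot [ 0.  0. -0.]
```

Request:
{"name": "move_arm", "arguments": {"commands": [[0,0,0.2,0.7,0,0,0],[0,0,0.35,1.3,0,0,0],[0,0,0.5,1.7,0,0,0],[0,0,0.59,2.0,0,0,0],[0,0,0.59,2.0,0,0,0],[0,0,0.85,1.93,0,0,0],[0,0,1.07,1.87,0,0,0],[0,0,1.07,1.87,0,0,0]]}}

```text
clock: 10.6
tool_pos: [0.4975, 0.1807, 0.0621]
orientation: [-166.0, 0.0, -94.0]
force: [-1.0, -0.1, -4.0]
opening: 0.0134
```

```bash
python3 - <<'E'
from h import *
adv([0,1.07,1.87],[0,0,0]); show(); 
from plant import cams
s=cams.snapshot("scene"); pickle.dump(s,open("scene9.pkl","wb"));show()
crop(s,265,180,350,250,9,"pics/s9.png")
E
```

```text
t 10.6 tcp [497.5 180.7  62.1] ori [-1.6601e+02  2.0000e-02 -9.3990e+01] F [-1.  -0.1 -4. ] M [0.09 1.26 0.02] open 13.4 cmd-meas [ 0.6 -0.1 -0.3] [-0.01  0.02  0.01] j [ 48.   8. -49.  25. -27. -74.]
t 10.65 tcp [497.6 180.7  62.2] ori [-1.6601e+02  2.0000e-02 -9.3990e+01] F [ 0.3 -0.2 -3.1] M [ 0.14  1.24 -0.01] open 13.9 cmd-meas [ 0.5 -0.2 -0.3] [-0.01  0.02  0.01] j [ 48.   8. -49.  25. -27. -74.]
```

View pics/s9.png

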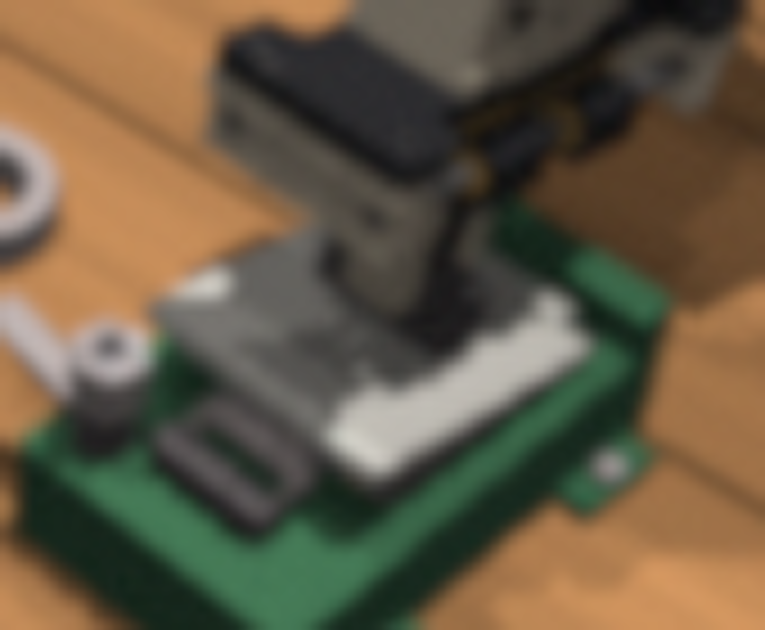

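Request:
{"name": "move_arm", "arguments": {"commands": [[0,0,0.2,-0.05,0,0,0],[0,0,0.4,-0.1,0,0,0],[0,0,0.6,-0.15,0,0,0],[0,0,0.8,-0.2,0,0,0],[0,0,1.0,-0.25,0,0,0],[0,0,1.1,-0.27,0,0,0],[0,0,1.1,-0.27,0,0,0],[0,0,1.1,-0.27,0,0,0]]}}

```text
clock: 11.65
tool_pos: [0.4863, 0.1814, 0.0619]
orientation: [-166.0, 0.0, -94.0]
force: [-0.4, -0.1, -3.5]
opening: 0.0137
```

```bash
python3 - <<'E'
from h import *
adv([0,1.1,-.27],[0,0,0]); show(); 
from plant import cams
s=cams.snapshot("scene"); pickle.dump(s,open("scene10.pkl","wb"));show()
crop(s,265,180,350,250,9,"pics/s10.png")
s=cams.snapshot("top"); pickle.dump(s,open("top10.pkl","wb"));crop(s,175,160,245,245,7,"pics/t10.png")
E
```

```text
t 11.65 tcp [486.3 181.4  61.9] ori [-166.02    0.    -94.  ] F [-0.4 -0.1 -3.5] M [ 0.13  1.31 -0.  ] open 13.7 cmd-meas [ 0.5 -0.1 -0.1] [-0.  0.  0.] j [ 49.   7. -50.  25. -27. -75.]
t 11.7 tcp [486.4 181.4  61.9] ori [-1.6602e+02  1.0000e-02 -9.4010e+01] F [-0.   0.1 -3.7] M [ 0.14  1.22 -0.03] open 14.1 cmd-meas [ 0.4 -0.1 -0.1] [-0.  0. -0.] j [ 49.   7. -50.  25. -27. -75.]
```

View pics/s10.png

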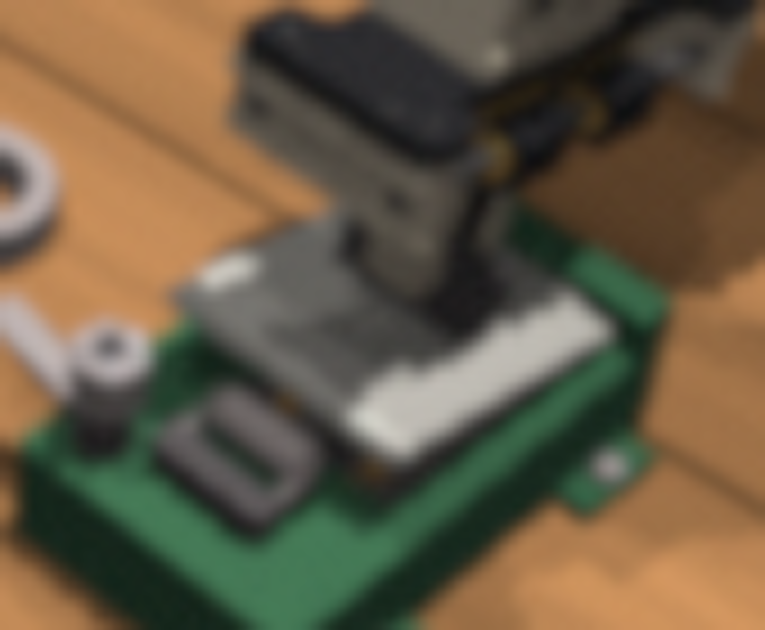

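View pics/t10.png

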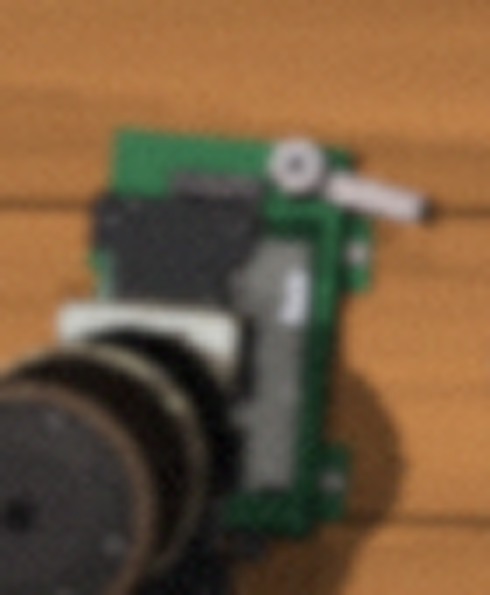

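```bash
python3 - <<'E'
from h import *
t=load("top",10);inv=np.linalg.inv(BOX)
f=t["frame"].astype(float);ch=f[...,0]-f[...,1]*.6
def c(a): return (np.array(a)+.5)/7-.5+np.array([175,160])
e=edge(f[...,0],c((311,290)),c((300,470)),hw=2.5)
for q in (c((311,290)),c((300,470))):
    d=e[1]; pt=e[0]+d*((q-e[0])@d)
    for z in (.065,.075,.085):
        X=ray(t,pt,z)[0]*1000; print(z,np.round(inv@[X[0],X[1],1],1),e[2])
E
```

```text
0.065 [ 40.2 -49.7   1. ] 0.09683318956209815
0.075 [ 38.7 -50.7   1. ] 0.09683318956209815
0.085 [ 37.2 -51.7   1. ] 0.09683318956209815
0.065 [-51.  -51.4   1. ] 0.09683318956209815
0.075 [-51.9 -52.4   1. ] 0.09683318956209815
0.085 [-52.9 -53.4   1. ] 0.09683318956209815
```

```bash
python3 - <<'E'
from h import *
for a in [(-73,50.5,14),(-73,50.5,11.5),(-73,50.5,9)]: print(a); plan(*covt(*a,ly=1))
E
```

```text
(-73, 50.5, 14)
shift cm [-0.06  0.18  0.  ] rot [ 0.  0. -0.]
(-73, 50.5, 11.5)
shift cm [-0.06  0.2   0.28] rot [-0.043  0.    -0.   ]
(-73, 50.5, 9)
shift cm [-0.06  0.24  0.57] rot [-0.087  0.    -0.   ]
```

Request:
{"name": "move_arm", "arguments": {"commands": [[0,-0.05,0.1,0,0,0,0],[0,-0.05,0.18,0,0,0,0],[0,-0.05,0.19,0.14,-0.022,0,0],[0,-0.05,0.2,0.28,-0.043,0,0],[0,-0.05,0.22,0.42,-0.065,0,0],[0,-0.05,0.24,0.57,-0.087,0,0],[0,-0.05,0.24,0.57,-0.087,0,0],[0,-0.05,0.24,0.57,-0.087,0,0]]}}

```text
clock: 12.75
tool_pos: [0.4853, 0.1818, 0.0557]
orientation: [-171.0, -0.0, -94.0]
force: [0.5, 0.5, -4.3]
opening: 0.0136
```

```bash
python3 - <<'E'
from h import *
adv([-.05,.24,.57],[-.087,0,0]); show(); 
from plant import cams
s=cams.snapshot("scene"); pickle.dump(s,open("scene11.pkl","wb"));show()
crop(s,265,180,350,250,9,"pics/s11.png")
E
```

```text
t 12.75 tcp [485.3 181.8  55.7] ori [-1.7099e+02 -1.0000e-02 -9.4010e+01] F [ 0.5  0.5 -4.3] M [0.08 0.85 0.01] open 13.6 cmd-meas [ 0.7  0.2 -0. ] [-0.02 -0.02 -0.01] j [ 48.  10. -42.  13. -33. -62.]
t 12.8 tcp [485.1 181.7  55.7] ori [-1.7099e+02 -2.0000e-02 -9.4010e+01] F [ 0.  -0.  -3.5] M [0.07 0.82 0.05] open 14.1 cmd-meas [ 0.8  0.2 -0. ] [-0.01 -0.02  0.  ] j [ 48.  10. -42.  13. -33. -62.]
```

View pics/s11.png

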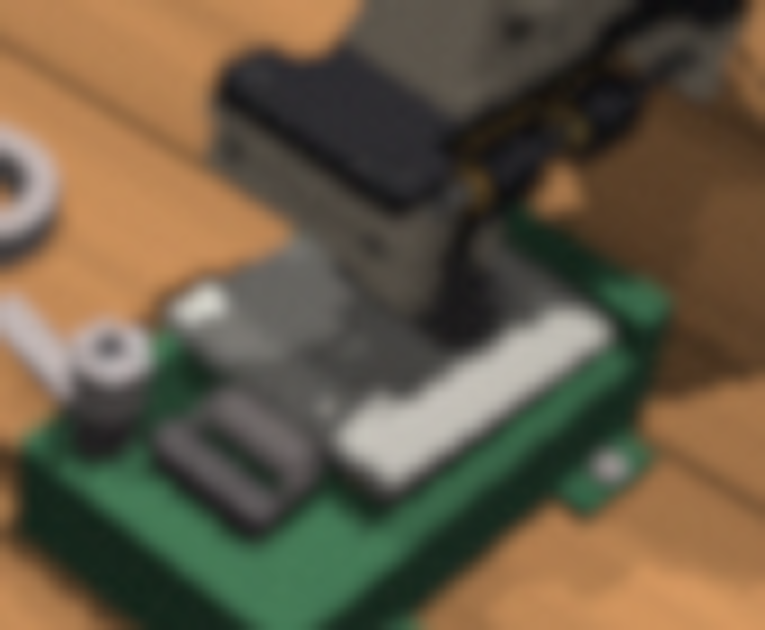

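```bash
python3 - <<'E'
from h import *
for a in [(-73.5,49,9),(-73.5,49,7)]: print(a); plan(*covt(*a,ly=1))
E
```

```text
(-73.5, 49, 9)
shift cm [-0.01  0.08  0.14] rot [ 0.  0. -0.]
(-73.5, 49, 7)
shift cm [-0.01  0.1   0.36] rot [-0.035  0.    -0.   ]
```

Request:
{"name": "move_arm", "arguments": {"commands": [[0,0,0.04,0.07,0,0,0],[0,0,0.08,0.14,0,0,0],[0,0,0.08,0.2,-0.008,0,0],[0,0,0.09,0.25,-0.017,0,0],[0,0,0.1,0.3,-0.026,0,0],[0,0,0.1,0.36,-0.035,0,0],[0,0,0.1,0.36,-0.035,0,0],[0,0,0.1,0.36,-0.035,0,0]]}}

```text
clock: 13.8
tool_pos: [0.4851, 0.1821, 0.0526]
orientation: [-173.0, 0.0, -94.0]
force: [-3.0, 0.3, 6.4]
opening: 0.0138
```

```bash
python3 - <<'E'
from h import *
adv([0,.1,.36],[-.035,0,0]); show(); 
E
```

```text
t 13.8 tcp [485.1 182.1  52.6] ori [-1.7301e+02  2.0000e-02 -9.4000e+01] F [-3.   0.3  6.4] M [-0.28  1.63  0.04] open 13.8 cmd-meas [ 0.4 -0.2 -0.6] [0.   0.02 0.01] j [ 47.  11. -39.   9. -36. -58.]
```

Request:
{"name": "move_arm", "arguments": {"commands": [[3.5,0,0,0,0,0,0],[3.5,0,0,0,0,0,0],[3.5,0,0,0,0,0,0],[3.5,0,0,-0.5,0,0,0],[3.5,0,0,-2,0,0,0],[3.5,0,0,-4,0,0,0],[3.5,0,0,-6,0,0,0],[3.5,0,0,-6,0,0,0]]}}

```text
clock: 14.8
tool_pos: [0.4785, 0.1834, 0.1134]
orientation: [-172.9, 0.2, -94.0]
force: [-0.0, 0.6, 1.0]
opening: 0.0352
```

```bash
python3 - <<'E'
from h import *
adv([0,0,-6],[0,0,0]); 
from plant import cams
s=cams.snapshot("scene"); pickle.dump(s,open("scene12.pkl","wb"));show()
crop(s,265,180,350,250,9,"pics/s12.png")
# press pose: tool vertical at box x=32,y=3
p=w(BOX,32,3)
for z in (110,60): plan(*tgt(p[0],p[1],z,-94))
E
```

```text
t 14.85 tcp [477.9 182.9 112.3] ori [-1.7295e+02  9.0000e-02 -9.4000e+01] F [-0.7  0.  -0.3] M [ 0.    0.54 -0.  ] open 34.9 cmd-meas [ 0.3 -0.4 -0.8] [-0.06  0.09 -0.01] j [ 47.   6. -35.   8. -45. -57.]
shift cm [-0.21 -4.71  0.73] rot [-0.122  0.    -0.   ]
shift cm [-0.21 -4.11  5.7 ] rot [-0.122  0.    -0.   ]
```

View pics/s12.png

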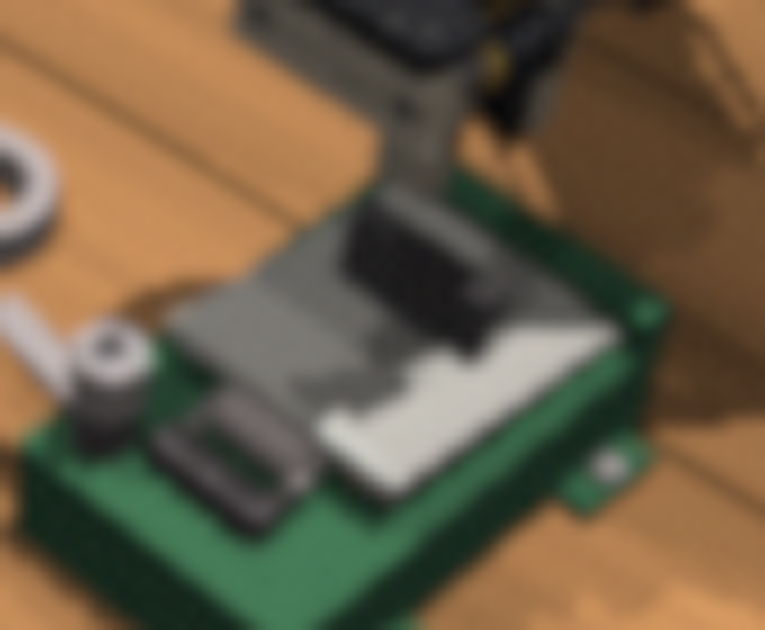

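```bash
python3 - <<'E'
from h import *
p=w(BOX,39,6)
for z in (100,60,40): plan(*tgt(p[0],p[1],z,-94))
E
```

```text
shift cm [-0.51 -5.29  1.81] rot [-0.122  0.    -0.   ]
shift cm [-0.51 -4.8   5.78] rot [-0.122  0.    -0.   ]
shift cm [-0.51 -4.56  7.77] rot [-0.122  0.    -0.   ]
```

Request:
{"name": "move_arm", "arguments": {"commands": [[0,-0.2,-1.5,0,-0.04,0,0],[0,-0.4,-3.5,0.5,-0.08,0,0],[0,-0.5,-5.3,1.8,-0.122,0,0],[0,-0.5,-5.2,2.5,-0.122,0,0],[0,-0.5,-5.1,3.5,-0.122,0,0],[0,-0.5,-4.95,4.5,-0.122,0,0],[0,-0.5,-4.9,5.0,-0.122,0,0],[0,-0.5,-4.9,5.0,-0.122,0,0]]}}

```text
clock: 15.85
tool_pos: [0.5322, 0.1836, 0.0678]
orientation: [180.0, -0.0, -94.0]
force: [0.3, 0.5, 0.8]
opening: 0.0004
```

```bash
python3 - <<'E'
from h import *
adv([-.5,-4.9,5],[-.122,0,0]); 
from plant import cams
s=cams.snapshot("scene"); pickle.dump(s,open("scene13.pkl","wb"));show()
crop(s,255,160,345,250,6.5,"pics/s13.png")
p=w(BOX,39,6); plan(*tgt(p[0],p[1],54,-94))
E
```

```text
t 15.9 tcp [532.5 183.8  68.2] ori [-1.7998e+02  1.0000e-02 -9.3980e+01] F [-0.2 -0.6  0.3] M [0.03 0.1  0.03] open 0.5 cmd-meas [ 0.6 -0.2 -0.3] [-0.02  0.01  0.03] j [ 39.  17. -24.   0. -49. -43.]
shift cm [-0.01  0.    1.39] rot [-0.  0. -0.]
```

View pics/s13.png

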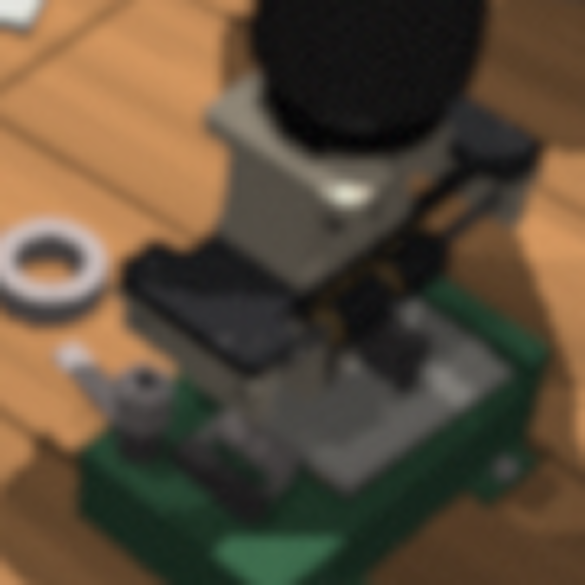

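```bash
python3 - <<'E'
from h import *
s=load("scene",13)
for dy in (-33,45):
  for z in (110,120,134,150):
    p=w(BOX,39+97,dy); q=proj(s,np.r_[p,z]/1000)[0]; print(dy,z,np.round((q-[255,160]+.5)*6.5))
E
```

```text
-33 110 [ 97. 413.]
-33 120 [ 98. 397.]
-33 134 [100. 376.]
-33 150 [101. 350.]
45 110 [230. 516.]
45 120 [232. 500.]
45 134 [235. 479.]
45 150 [239. 453.]
```

Request:
{"name": "move_arm", "arguments": {"commands": [[0,0,0,0.6,0,0,0],[0,0,0,1.0,0,0,0],[0,0,0,1.2,0,0,0],[0,0,0,1.4,0,0,0],[0,0,0,1.6,0,0,0],[0,0,0,1.7,0,0,0],[0,0,0,1.7,0,0,0],[0,0,0,1.7,0,0,0]]}}

```text
clock: 16.9
tool_pos: [0.5327, 0.1837, 0.0511]
orientation: [-180.0, 0.0, -94.0]
force: [0.0, -0.7, 0.2]
opening: 0.0002
```

Request:
{"name": "move_arm", "arguments": {"commands": [[0,0,0,0.1,0,0,0],[0,0,0,0.2,0,0,0],[0,0,0,0.3,0,0,0],[0,0,0,0.4,0,0,0],[0,0,0,0.5,0,0,0],[0,0,0,0.5,0,0,0],[0,0,0,0.5,0,0,0],[0,0,0,0.5,0,0,0]]}}

```text
clock: 17.9
tool_pos: [0.5328, 0.1837, 0.046]
orientation: [-180.0, 0.0, -94.0]
force: [0.9, -1.0, 1.9]
opening: 0.0004
```

```bash
python3 - <<'E'
from h import *
adv([0,0,2.2],[0,0,0]); 
from plant import cams
s=cams.snapshot("scene"); pickle.dump(s,open("scene14.pkl","wb"));show()
crop(s,265,180,345,250,9,"pics/s14.png")
E
```

```text
t 17.95 tcp [532.8 183.7  46. ] ori [-1.7998e+02  1.0000e-02 -9.4010e+01] F [ 1.4 -0.2  1.7] M [-0.22 -0.35 -0.  ] open 0.8 cmd-meas [ 0.3 -0.1 -0.1] [-0.02  0.01 -0.  ] j [ 39.  19. -25.   0. -46. -43.]
```

View pics/s14.png

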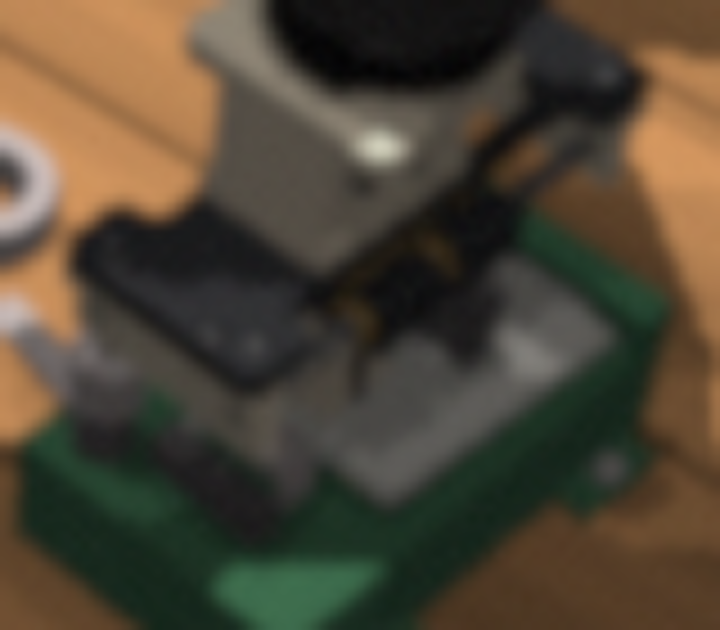

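Request:
{"name": "move_arm", "arguments": {"commands": [[0,0,0,0.1,0,0,0],[0,0,0,0.2,0,0,0],[0,0,0,0.3,0,0,0],[0,0,0,0.4,0,0,0],[0,0,0,0.4,0,0,0],[0,0,0,0.4,0,0,0],[0,0,0,0.4,0,0,0],[0,0,0,0.4,0,0,0]]}}

```text
clock: 18.95
tool_pos: [0.5326, 0.1837, 0.042]
orientation: [-180.0, 0.0, -94.0]
force: [0.1, -0.9, 0.1]
opening: 0.0001
```

```bash
python3 - <<'E'
from h import *
adv([0,0,.4],[0,0,0]); 
from plant import cams
s=cams.snapshot("scene"); pickle.dump(s,open("scene15.pkl","wb"));show()
crop(s,265,180,345,250,9,"pics/s15.png")
s=cams.snapshot("top"); pickle.dump(s,open("top15.pkl","wb"));crop(s,175,160,245,245,7,"pics/t15.png")
E
```

```text
t 19.0 tcp [532.6 183.7  42. ] ori [-180.      0.    -94.01] F [-0.8  0.5  0.4] M [ 0.    0.11 -0.03] open 0.3 cmd-meas [ 0.5 -0.  -0.1] [-0. -0. -0.] j [ 39.  19. -25.  -0. -46. -43.]
```

View pics/s15.png

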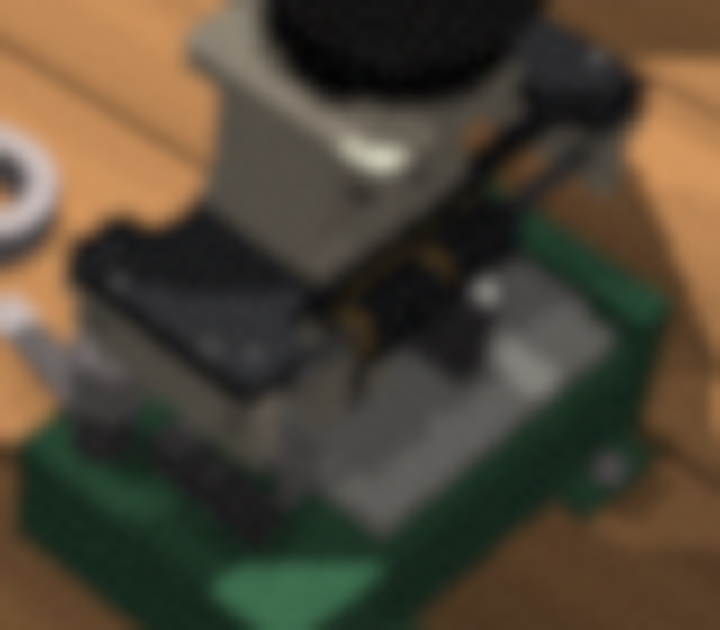

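View pics/t15.png

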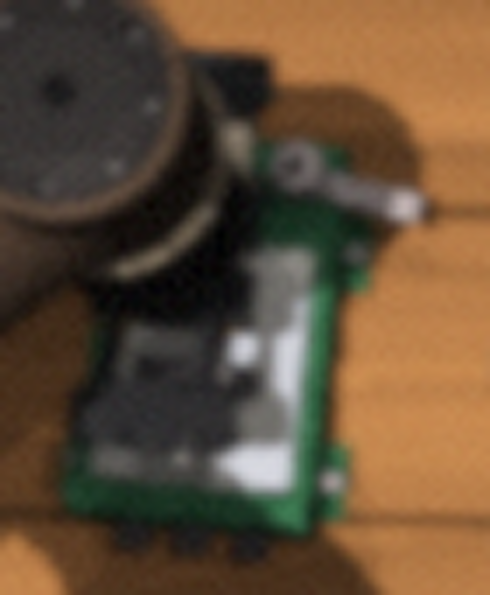

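```bash
python3 - <<'E'
from h import *
p=w(BOX,98,-40); plan(*tgt(p[0],p[1],132,-12.9))
E
```

```text
shift cm [ 4.58 -5.9  -9.01] rot [-0.     0.    -1.416]
```

Request:
{"name": "move_arm", "arguments": {"commands": [[0,0,0,-3,0,0,0],[0,0,0,-7,0,0,-0.05],[0,0,0,-9,0,0,-0.23],[3,0.5,-1,-9,0,0,-0.41],[4.5,1.5,-2,-9,0,0,-0.59],[4.5,2.5,-3,-9,0,0,-0.77],[4.5,3.5,-4.5,-9,0,0,-0.95],[4.5,4.6,-5.9,-9,0,0,-1.13]]}}

```text
clock: 20.05
tool_pos: [0.5886, 0.1333, 0.132]
orientation: [-180.0, 0.0, -28.9]
force: [0.5, 0.2, -0.6]
opening: 0.0425
```

```bash
python3 - <<'E'
from h import *
adv([4.6,-5.9,-9],[0,0,-1.13]); 
from plant import cams
s=cams.snapshot("scene"); pickle.dump(s,open("scene16.pkl","wb"));show()
crop(s,265,180,345,250,9,"pics/s16.png")
s=cams.snapshot("top"); pickle.dump(s,open("top16.pkl","wb"));crop(s,175,160,245,245,7,"pics/t16.png")
p=w(BOX,98,-40); plan(*tgt(p[0],p[1],132,-12.9))
E
```

```text
t 20.1 tcp [589.9 132.3 131.9] ori [ 1.7999e+02 -3.0000e-02 -2.8350e+01] F [3.  0.4 1.1] M [-0.1  -0.24 -0.04] open 44.3 cmd-meas [-1.1  1.3 -0. ] [ 0.01 -0.03  0.91] j [ 31.  17. -14.   0. -59.  30.]
shift cm [-0.01 -0.01 -0.01] rot [-0.     0.    -0.286]
```

View pics/s16.png

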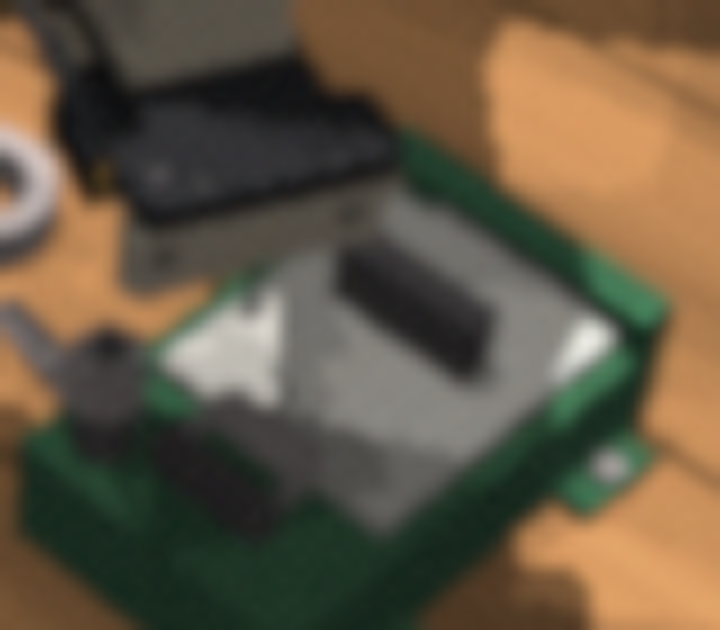

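View pics/t16.png

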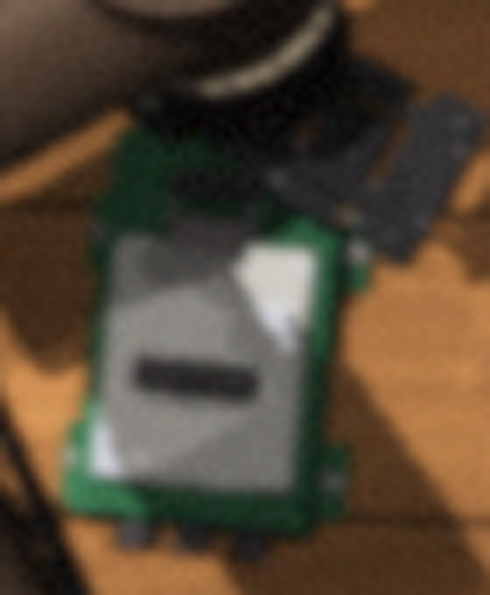

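```bash
python3 - <<'E'
from h import *
s=load("scene",16);t=load("top",16)
for n,S,x0,y0,f in (("s",s,265,180,9),("t",t,175,160,7)):
  for x,y,z in [(61,50,56),(61,50,74),(61,-50,56),(-61,50,56),(-10,0,86),(-10,30,86),(-10,-30,86)]:
    q=proj(S,np.r_[w(BOX,x,y),z]/1000)[0]; print(n,(x,y,z),np.round((q-[x0,y0]+.5)*f))
E
```

```text
s (61, 50, 56) [381. 524.]
s (61, 50, 74) [388. 488.]
s (61, -50, 56) [156. 356.]
s (-61, 50, 56) [611. 334.]
s (-10, 0, 86) [414. 270.]
s (-10, 30, 86) [484. 318.]
s (-10, -30, 86) [347. 224.]
t (61, 50, 56) [120. 236.]
t (61, 50, 74) [114. 230.]
t (61, -50, 56) [315. 253.]
t (-61, 50, 56) [ 92. 474.]
t (-10, 0, 86) [195. 375.]
t (-10, 30, 86) [135. 369.]
t (-10, -30, 86) [255. 380.]
```

Request:
{"name": "move_arm", "arguments": {"commands": [[4.5,0,0,0,0,0,-0.15],[4.5,0,0,0,0,0,-0.285],[4.5,0,0,0,0,0,-0.285],[4.5,0,0,2,0,0,-0.285],[4.5,0,0,4.5,0,0,-0.285],[4.5,0,0,6,0,0,-0.285],[4.5,0,0,6.5,0,0,-0.285],[4.5,0,0,6.5,0,0,-0.285]]}}

```text
clock: 21.15
tool_pos: [0.5884, 0.1337, 0.0671]
orientation: [180.0, -0.0, -13.0]
force: [0.4, 0.7, 0.2]
opening: 0.045
```

```bash
python3 - <<'E'
from h import *
adv([0,0,6.5],[0,0,-.285]); 
from plant import cams
s=cams.snapshot("scene"); pickle.dump(s,open("scene17.pkl","wb"));show()
crop(s,245,180,325,250,9,"pics/s17.png")
E
```

```text
t 21.2 tcp [588.7 133.9  67.6] ori [-1.7998e+02 -4.0000e-02 -1.2970e+01] F [ 0.5 -0.1 -0.3] M [-0.06  0.13 -0.04] open 44.9 cmd-meas [ 0.1 -0.3 -0.7] [-0.02 -0.04 -0.03] j [ 31.  21. -18.   0. -51.  46.]
```

View pics/s17.png

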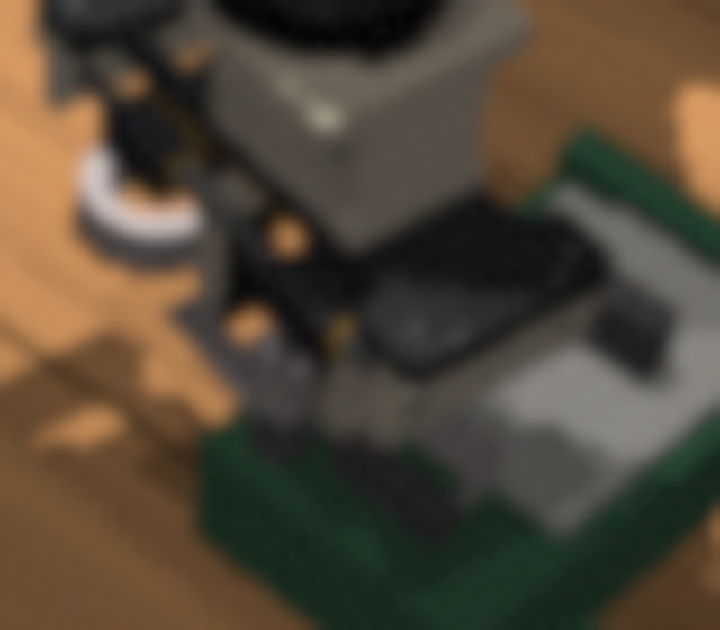

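Request:
{"name": "move_arm", "arguments": {"commands": [[4.5,0,0,0.4,0,0,0],[4.5,0,0,0.8,0,0,0],[4.5,0,0,1.2,0,0,0],[4.5,0,0,1.5,0,0,0],[4.5,0,0,1.7,0,0,0],[4.5,0,0,1.8,0,0,0],[4.5,0,0,1.8,0,0,0],[4.5,0,0,1.8,0,0,0]]}}

```text
clock: 22.2
tool_pos: [0.5883, 0.1337, 0.0491]
orientation: [-180.0, -0.0, -12.9]
force: [-0.5, 0.5, 0.4]
opening: 0.0453
```

Free of contact; close on the nut.

Request:
{"name": "move_arm", "arguments": {"commands": [[0,0,0,0,0,0,0],[0,0,0,0,0,0,0],[0,0,0,0,0,0,0],[0,0,0,0,0,0,0],[0,0,0,0,0,0,0],[0,0,0,0,0,0,0],[0,0,0,0,0,0,0],[0,0,0,0,0,0,0]]}}

```text
clock: 23.2
tool_pos: [0.588, 0.1328, 0.049]
orientation: [179.9, 0.0, -12.9]
force: [0.4, -5.4, 0.9]
opening: 0.0238
```

```bash
python3 - <<'E'
from h import *
adv([0,0,1.8],[0,0,0]); show()
E
```

```text
t 23.2 tcp [588.  132.8  49. ] ori [ 1.7994e+02  2.0000e-02 -1.2950e+01] F [ 0.4 -5.4  0.9] M [-2.04  0.12 -0.03] open 23.8 cmd-meas [ 0.8  0.8 -0.2] [ 0.06  0.02 -0.01] j [ 31.  22. -19.   0. -49.  46.]
```

Request:
{"name": "move_arm", "arguments": {"commands": [[0,0,0.1,0,0,0,0.05],[0,0,0.1,0,0,0,0.2],[0,0,0.1,0,0,0,0.35],[0,0,0.1,0,0,0,0.5],[0,0,0.1,0,0,0,0.65],[0,0,0.1,0,0,0,0.8],[0,0,0.1,0,0,0,0.95],[0,0,0.1,0,0,0,1.1]]}}

```text
clock: 24.2
tool_pos: [0.5884, 0.1331, 0.049]
orientation: [-180.0, 0.0, -76.2]
force: [1.3, -0.9, -1.1]
opening: 0.0236
```

```bash
python3 - <<'E'
from h import *
adv([0,.1,0],[0,0,1.1]); show()
E
```

```text
t 24.2 tcp [588.4 133.1  49. ] ori [-1.7995e+02  3.0000e-02 -7.6230e+01] F [ 1.3 -0.9 -1.1] M [-0.34 -0.06  0.07] open 23.6 cmd-meas [ 0.2 -0.5 -0.2] [-0.04  0.02 -0.27] j [ 31.  22. -19.  -0. -49. -17.]
```

Turning well; add the rest slowly.

Request:
{"name": "move_arm", "arguments": {"commands": [[0,0,0,0,0,0,0.05],[0,0,0,0,0,0,0.1],[0,0,0,0,0,0,0.14],[0,0,0,0,0,0,0.17],[0,0,0,0,0,0,0.19],[0,0,0,0,0,0,0.19],[0,0,0,0,0,0,0.19],[0,0,0,0,0,0,0.19]]}}

```text
clock: 25.2
tool_pos: [0.5884, 0.1331, 0.049]
orientation: [-180.0, 0.0, -86.8]
force: [1.6, 2.0, -1.4]
opening: 0.0238
```

```bash
python3 - <<'E'
from h import *
adv([0,0,0],[0,0,.19]); show()
E
```

```text
t 25.2 tcp [588.4 133.1  49. ] ori [-1.7996e+02  3.0000e-02 -8.6830e+01] F [ 1.6  2.  -1.4] M [ 0.79 -0.8  -0.02] open 23.8 cmd-meas [ 0.2 -0.4 -0.2] [-0.04  0.03  0.02] j [ 31.  22. -19.  -0. -49. -28.]
```

Request:
{"name": "move_arm", "arguments": {"commands": [[0,0,0,0,0,0,0.01],[0,0,0,0,0,0,0.02],[0,0,0,0,0,0,0.03],[0,0,0,0,0,0,0.03],[0,0,0,0,0,0,0.03],[0,0,0,0,0,0,0.03],[0,0,0,0,0,0,0.03],[0,0,0,0,0,0,0.03]]}}

```text
clock: 26.2
tool_pos: [0.5884, 0.133, 0.0491]
orientation: [-180.0, 0.0, -88.6]
force: [3.0, 4.5, -2.0]
opening: 0.0237
```

```bash
python3 - <<'E'
from h import *
adv([0,0,0],[0,0,.03]); show()
E
```

```text
t 26.2 tcp [588.4 133.   49.1] ori [-1.7996e+02  3.0000e-02 -8.8570e+01] F [ 3.   4.5 -2. ] M [ 1.38 -1.23  0.03] open 23.7 cmd-meas [ 0.2 -0.4 -0.2] [-0.04  0.03 -0.01] j [ 31.  22. -20.  -0. -49. -30.]
```

Request:
{"name": "move_arm", "arguments": {"commands": [[4.5,0,0,0,0,0,0],[4.5,0,0,0,0,0,0],[4.5,0,0,0,0,0,0],[4.5,0,0,0,0,0,0],[4.5,0,0,-1.5,0,0,0],[4.5,0,0,-5,0,0,0],[4.5,0,0,-10,0,0,0],[4.5,0,0,-14,0,0,0]]}}

```text
clock: 27.2
tool_pos: [0.5884, 0.1327, 0.1923]
orientation: [-179.9, 0.0, -88.6]
force: [0.8, 0.5, 0.0]
opening: 0.0447
```

Request:
{"name": "move_arm", "arguments": {"commands": [[4.5,-3,0,-2,0,0,0],[4.5,-7,0,-3,0,0,0],[4.5,-12,0,-4,0,0,0],[4.5,-17,0,-4,0,0,0],[4.5,-21,0,-4,0,0,0],[4.5,-23,0,-4,0,0,0],[4.5,-23,0,-4,0,0,0],[4.5,-23,0,-4,0,0,0]]}}

```text
clock: 28.2
tool_pos: [0.5823, 0.3618, 0.2295]
orientation: [-180.0, 0.0, -88.6]
force: [-0.3, 0.8, 0.3]
opening: 0.045
```

```bash
python3 - <<'E'
from h import *
from plant import cams
s=cams.snapshot("scene"); pickle.dump(s,open("scene18.pkl","wb"));show()
crop(s,260,180,340,250,9,"pics/s18.png")
s=cams.snapshot("top"); pickle.dump(s,open("top18.pkl","wb"));crop(s,175,160,245,245,7,"pics/t18.png")
for x,y,z in [(61,50,56),(61,-50,56),(-61,50,56),(-10,0,86),(98-62,-40,63)]:
  for n,x0,y0,f in (("scene",260,180,9),("top",175,160,7)):
    q=proj(load(n,18),np.r_[w(BOX,x,y),z]/1000)[0]; print(n,(x,y,z),np.round((q-[x0,y0]+.5)*f))
E
```

```text
t 28.25 tcp [582.4 361.6 229.5] ori [-1.7999e+02  1.0000e-02 -8.8610e+01] F [ 0.2 -0.  -1.1] M [-0.    0.1  -0.01] open 45.0 cmd-meas [   6.2 -229.  -180.6] [-0.01  0.   -0.04] j [ 48.  21.   5.   0. -74. -47.]
scene (61, 50, 56) [426. 524.]
top (61, 50, 56) [120. 236.]
scene (61, -50, 56) [201. 356.]
top (61, -50, 56) [315. 253.]
scene (-61, 50, 56) [656. 334.]
top (-61, 50, 56) [ 92. 474.]
scene (-10, 0, 86) [459. 270.]
top (-10, 0, 86) [195. 375.]
scene (36, -40, 63) [274. 321.]
top (36, -40, 63) [289. 297.]
```

View pics/s18.png

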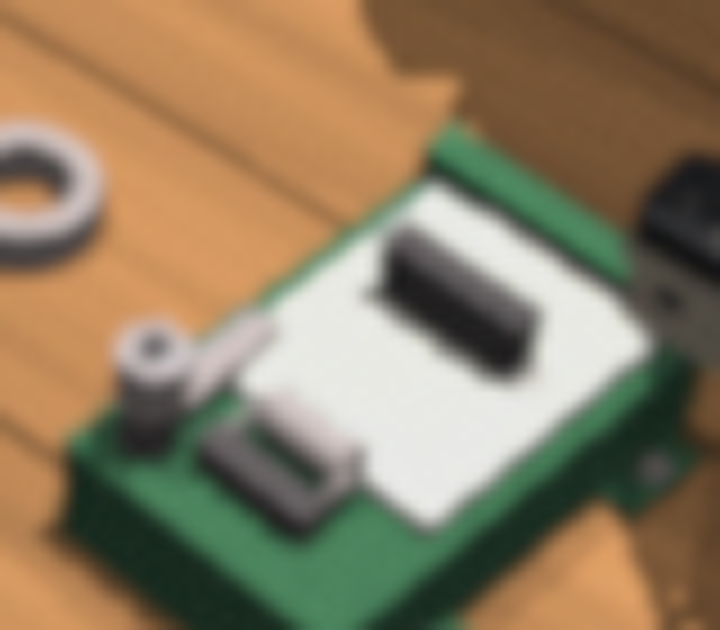

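View pics/t18.png

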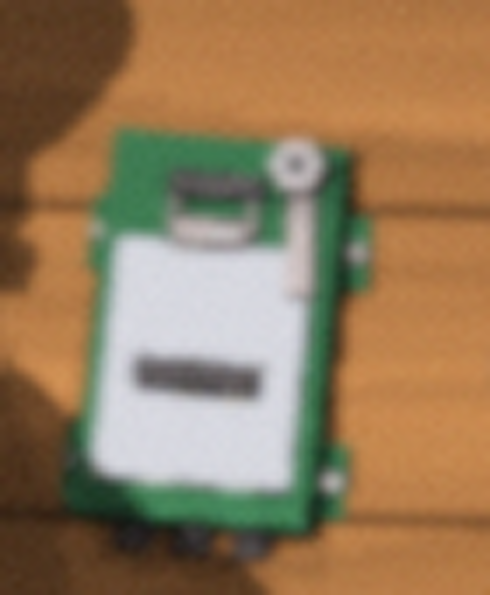

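```bash
python3 -c "
from plant import job
print(job.close_job())"
```

```text
the job is handed in; nothing more can be done
None
```

The box is closed: the cover is hooked in at the front, snapped down under the roller, and the clamp finger lies over it. I handed the job in at about 28 s, with the arm clear of everything. No verdict is reported, so this rests on my own checks.

**What I did:**
- **Cover:** I took the cover whose plate measured about 100 × 122 mm; the other two were clearly smaller and larger. I tipped it 14°, hooked the lip into the slot, let the rear down onto the roller and pressed until it snapped flat.
- **Nut:** I gripped it on its flats (24 mm) and turned it about 1.3 rad clockwise. The lateral force rose a little at the end, but the twist hardly did, so I only inferred that it reached the stop.

**Last checks in both pictures:**
- **Cover:** it lies flat, with corners and rib within about 3 mm of their seated positions.
- **Roller:** it has sprung forward over the rear edge.
- **Finger:** its tip is where about 1.4 rad would put it.
- **Bystanders:** the steel ring beside the box looked undisturbed. I did not measure the others, but nothing was carried near them except over that ring.

**What disagreed:**
- **First grasp:** it missed, because the fingertips sat some 17–25 mm above the reported TCP. I worked with that offset from then on.
- **Snap-down:** I only saw about 2 N between readings; the snap itself was confirmed by picture.

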